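# Prove the breaker and change the packs on the charger

### The arm

A 7-joint arm with a two-finger parallel gripper is mounted at the origin on the work surface. World frame = base frame: x ahead of the robot, y to its left, z up, the work surface at z = 0. Lengths are in m, angles in rad, forces in N, time in s.
With the tool pointing down it reaches from about 0.425 to 0.925 m from the base axis. Payload 6.8 kg.
Tool frame: the origin (TCP) lies midway between the tips of the shut fingers; the grasp point (between the pads) lies 19 mm behind it; z points along the fingers, x is the direction in which the jaws open and shut, and the axes are right-handed (so a half turn about z gives the same grasp; the last joint's range is limited). The gripper opens to 85 mm and grips with 20 to 120 N. Pads are 22 mm wide; open, the fingers measure 114 mm over their backs; the gripper's body (76 mm by 85 mm) begins 54 mm behind the grasp point. The pads swing forward as they close: fully open they stand 13 mm farther back than shut.
Start: joints at [1.104, 0.477, 0.022, 1.555, -0.011, 1.109, -0.083], TCP at [0.237, -0.632, 0.231] pointing down, gripper open.
Joint ranges: [-2.96, 2.96], [-0.34, 2.1], [-1.41, 1.46], [0.24, 2.44], [-1.37, 4.51], [0.17, 1.92], [-2.96, 2.96]. Speed limits (rad/s): [2.39, 2.39, 3.14, 3.14, 3.14, 3.14, 3.14].

### API

Orientations are given as a unit quaternion [w, x, y, z].
In Python, from station import bot, imaging, nets gives the robot as it stands. The module is installed in compiled form; this text tells all that it offers.
- The arm moves only by the tool apply_moves, never from a script. Its argument "moves" is text: rows parted by semicolons, each of 7 numbers parted by spaces: the gripper command: -1 is fully open, 1 is shut, values between are in proportion, then the shift along the tool's x, y, z normalised to -1 to 1, where 1 is 120 mm, then the turn, a rotation vector about the tool's x, y, z normalised to -1 to 1, where 1 is 4 degrees. In form: hand dx dy dz rx ry rz; .... A call has 1 to 12 rows; each row shifts and turns the commanded pose from where the row before left it, along the tool's axes as they then stand; what a row does not reach is not made up. A row lasts 1/12 s, in which the tool goes at most 41.7 mm and 7.16 degrees, less where a joint would pass 70% of its speed; a pose out of reach is approached as far as the arm can. A call with a number of a shift or a turn outside -1 to 1 is refused whole. A call with a gripper value outside its range is refused whole. The fingers move at their own pace and stop on an object; "force" is the grip in N (left out, the last holds). Time passes only in rows, so rows that do not move let the fingers close. It gives the time, the measured TCP pose, the force and the opening at its end, in the units of the state.
- bot.get_obs(): the state, without advancing time (a new reading comes with each control period).
- imaging.read_camera(name): name is "scene" or "top" or "wrist"; returns a dict with "image" (420x560x3 uint8, red, green, blue), "fx", "fy", "cx", "cy" (pixels), "view" (4x4, takes a point from world to camera coordinates); the wrist camera has in their place "mount" (4x4, takes a point from camera to tool coordinates, whose origin is the TCP and whose axes are the tool frame's). Camera axes: x right, y down, z forward; pixel columns grow to the right and rows downward; lengths in m; the calibration is good to about 2 mm. A picture is of the moment at which its call begins: read the wrist's pose just before it. There is no depth.
- bot.hand_in(): hands the job in, once; it reports no verdict.
Trained networks look in a picture, given as the dict that the camera call returned (one of the last four; its "shot" number tells which), for a name from the list of things; names that differ only in an ending like _2 or _b are one class to them, and where a whole thing is asked for, a point or a joint stands for the part that bears it (a point fixed in the world has none). Each returns a list of dicts, best first, with "score" (0 to 1); they miss things now and then, are a little off and sometimes report something else, mostly with a low value. They report only what shows in the picture. A call takes as long as a camera call. They do not tell look-alikes from the thing itself.
- nets.spot_in(picture, name): "rect" ([left, top, right, bottom] in pixels, round what is visible of it).
- nets.outline_of(picture, name): "region" (420x560 bool, what is visible of it) and "rect" ([left, top, right, bottom] in pixels, round what is visible of it).
- nets.spot_point(picture, name): "location" ([column, row] in pixels: a listed point, or the origin of a listed thing).
The state is a dict: "t": time; "q": joint angles; "joint_vel": joint speeds; "joint_torque": joint torques, N m; "eef_pos": TCP position; "tool_rot": TCP orientation; "contact_force": force on the tool from outside, world axes, zero at the start; "torque": the same for the moment, N m; "gripper_width": opening from 0.0 (shut) to 1.0 (fully open).
Only numpy, scipy, OpenCV 4.12 (cv2) and the standard library are available. Lean on these libraries where they do the work, as an engineer would, in place of code of your own. Each camera call takes 0.05 s, during which the arm holds its last target.

### The job

The cordless-tool packs on the workshop charger are charged and the ones on the bench are flat. First prove the earth-leakage breaker on the yellow distribution box: press its test button, and when the lever has dropped, push it back up until it latches on. Then take the charged packs off the charger and stand them upright in the low steel tray, and slide every flat pack front end first onto a charger bay until it is fully home and the latch holds it; leave the other things on the bench where they are.

Things in the scene. Friction and masses are not known exactly. Their poses are not given: they have to be found in the camera images.
- flat0_mid (a point): flat (discharged) battery pack standing on its foot on the bench, may be absent. Black plastic, 100 long (x), 58 wide, 56 high, 0.28 to 0.52 kg. Point: its centre, 28 above the underside; x to its front end, turned away from the robot to within 0.45 rad; z up. Light grey release tab on the top edge of the rear end
- flat1_mid (a point): flat pack 1, as flat0. All packs, from below: foot flange 80 x 50 wide, 0 to 5 up; neck 36 wide, 5 to 10 up; body 100 x 58, 10 to 56 up: grip it by its long sides, 58 apart. The foot has a crosswise groove, 19 to 31 ahead of the pack's middle, for the charger's latch, so the front end goes on first
- flat2_mid (a point): flat pack 2, as flat0; may be absent
- full0_mid (a point): charged pack, at the start latched on charger bay 0; may be absent (then that bay is free). Same pack as flat0, point at its centre. It comes off by pulling it straight back (-x of the bay) against some 6 to 15 N; 60 back from home it is clear of the rails and can be lifted
- full1_mid (a point): charged pack, at the start latched on charger bay 1; may be absent. As full0
- full2_mid (a point): charged pack, at the start latched on charger bay 2; may be absent. As full0
- bay0 (a point): rightmost (seen from the robot) of the three bays, 98 apart, of the black charger fixed to the bench, 310 wide. Point: on the deck, 28 above the bench, where the middle of a pack's underside lies when home (pack's centre 28 above it). x = way in which packs are slid on, away from the robot; z up. Deck reaches 115 in front (-x) of the point; rear wall, 54 above the deck, 58 beyond
- bay1 (a point): middle bay, point and axes as bay0. Each bay has two steel rails from 15 in front of the point to 40 beyond, whose lips (tops 9 above the deck) hold the foot's flange down, with 1.5 play each side and above. Flared lead-ins begin 25 in front. The foot's end stop is 40 beyond the point, so a pack pushed against it is home
- bay2 (a point): leftmost bay, point and axes as bay0. To load a bay: set the pack down on the deck in line with it, centre at least 60 in front of the point, and slide it along x to the stop. It meets the latch bar 20 before home; the push takes some 4 to 15 N
- latch0 (a joint): sprung steel latch bar across bay 0, 25 beyond the point, 3 proud of the deck; 0 = up, 0.003 m = pushed down by a foot. It springs up into the pack's groove when the pack is home. Up also when no foot is over it
- latch1 (a joint): latch bar of bay 1, as latch0
- latch2 (a joint): latch bar of bay 2, as latch0
- distbox: yellow power distribution box fixed to the bench, left or right of the charger: 240 deep (x) x 200 wide x 154 high, carrying handle on its rear top to 186. Its front slopes at 30 degrees (front edge 50 high) and carries the grey earth-leakage breaker, 130 along the slope x 78 wide, 30 proud. Origin: centre of its underside, x away from the robot
- lever (a joint): the breaker's black toggle lever, hinged across the slope: 0 = on (leaning up the slope), 0.9 rad = tripped (dropped, leaning down it). Sprung towards off, latched at on (rests near 0.01). To reset it, push it up the slope to its stop (-0.07) with 3 to 5 N at the tip; it latches
- lever_tip (a point): end of that lever, middle of its width: lever 20 wide, 9 thick, standing about 26 proud of the breaker's face; hinge 38 from the tip and 8 below the face. On: the tip is 17 up the slope from the hinge; tripped: 17 down
- button_top (a point): centre of the top of the breaker's orange round test button: 16 diameter, 8 proud of the face, 50 down the slope from the lever's hinge. x up the slope, z square out of the face (30 degrees off vertical, towards the robot), y across. It goes in 6 (2 N to start, 4 N fully in), trips the lever at about 3 and springs out
- tray_floor (a point): low steel tray fixed to the bench, 170 (x) x 270 (y) outside, rim 16 high, 3 thick; holds three packs side by side with their long sides along x, 84 apart. Point: centre of its inner floor, 4 above the bench; x away from the robot
- wrench: open-ended wrench, 160 long, a bystander to leave where it lies; origin: centre of its underside
- tape_measure: tape measure, 62 x 36 x 60, a bystander to leave where it lies; origin: centre of its underside
- cut_disc: cutting disc, 114 diameter, 4 thick, a bystander to leave where it lies; origin: centre of its underside
- weld_magnet: grey magnetic welding square, 90 x 18 x 72, a bystander to leave where it lies; origin: centre of its underside
- primer_can: spray can, 66 diameter, 180 high, a bystander to leave where it lies; origin: centre of its underside
- mug: white mug, 80 diameter, 90 high, a bystander to leave where it lies; origin: centre of its underside
Things that resemble listed ones, but are neither listed nor needed, are in the scene too. What is shaped like the part that bears full0_mid but purple is not meant.

How it is judged:
By the outcome, as a careful person would: the job done as asked, in the order asked, and still so for the second after the job is handed in, with the robot touching nothing.
Of flat0, flat1, flat2 only 2 to 3 are there at a start; the rules pass over those that are not, and their reading is None.
Of full0, full1, full2 only 2 to 3 are there at a start; the rules pass over those that are not, and their reading is None.
At some moment in a run one of flat0, flat1, flat2 may be knocked a few centimetres aside while the robot is not near it.
It also fails if it takes over 210 s, if anything falls off the work surface, if the arm or the gripper's body presses on something with over 40 N, if the wrist force passes 120 N, or if a joint passes its speed limit or range.

## Working session

There is one attempt and no reset: what is moved stays moved. The work goes in short steps, Python scripts to look and compute and a tool call to move; the robot and the scene stay as the last step left them, time stands still between calls to the robot, and variables do not carry over. Pictures are saved under pics/ and viewed, and the job is handed in when it is done.

Besides the shell and the picture viewer there is one more tool, called after ">>>" in YAML: its name, and indented under it one key for each argument. apply_moves: Moves the arm, as the interface text tells. Scaled input: -1 to 1 covers 120 mm each way for a shift and 4 degrees each way for a turn. Its arguments: {"type":"object","properties":{"moves":{"type":"string"},"force":{"type":"number"}},"required":["moves"]}

```bash
ls; mkdir -p pics
python3 - <<'E'
from station import bot, imaging, nets
import cv2,numpy as np
o=bot.get_obs(); print(o)
for n in ["scene","top","wrist"]:
    p=imaging.read_camera(n); cv2.imwrite(f"pics/{n}0.png",p["image"][:,:,::-1]); print(n,{k:(np.round(v,4).tolist() if k!="image" else 0) for k,v in p.items()})
E
```

```text
pics
{'t': 0.0, 'q': array([ 1.10387298,  0.47779611,  0.02232041,  1.55643513, -0.01148874,
        1.10927772, -0.0831363 ]), 'joint_vel': array([-5.78026898e-04, -2.42574537e-04, -5.82084122e-04,  6.09759569e-04,
        1.61005477e-03, -4.47373577e-04, -3.32032577e-05]), 'joint_torque': array([-5.14297535e-04, -5.96445680e+01,  1.60787936e+00, -2.81189203e+01,
        1.26033212e-02,  9.27667221e-03, -2.54872288e-05]), 'eef_pos': array([ 0.23683448, -0.63147113,  0.2303349 ]), 'tool_rot': array([-4.52888326e-04,  8.21942474e-01, -5.69569811e-01, -7.70994261e-04]), 'contact_force': array([ 0.99255106,  0.14005492, -0.54441569]), 'torque': array([ 0.06473231, -0.01461701, -0.02233322]), 'gripper_width': 0.9981696766172552}
scene {'image': 0, 'fx': 526.745, 'fy': 526.745, 'cx': 268.4496, 'cy': 209.9644, 'view': [[0.1047, 0.9945, 0.0062, -0.0397], [0.7898, -0.0793, -0.6082, -0.3328], [-0.6043, 0.0685, -0.7938, 1.7575], [0.0, 0.0, 0.0, 1.0]], 'shot': 1}
top {'image': 0, 'fx': 445.8935, 'fy': 445.8935, 'cx': 281.4851, 'cy': 204.2336, 'view': [[0.0013, -0.9997, 0.0258, -0.0463], [-0.9963, -0.0035, -0.0855, 0.548], [0.0856, -0.0256, -0.996, 1.2621], [0.0, 0.0, 0.0, 1.0]], 'shot': 2}
wrist {'image': 0, 'fx': 366.935, 'fy': 366.935, 'cx': 277.0383, 'cy': 216.0711, 'mount': [[1.0, -0.0002, 0.0002, -0.0003], [0.0002, 0.9604, 0.2788, -0.0711], [-0.0003, -0.2788, 0.9604, -0.1427], [0.0, 0.0, 0.0, 1.0]], 'shot': 3}
```

View pics/scene0.png

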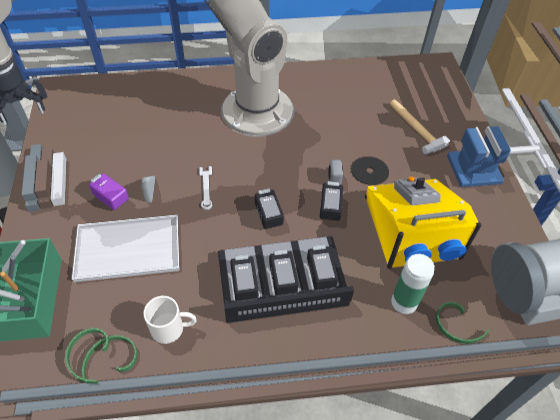

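View pics/top0.png

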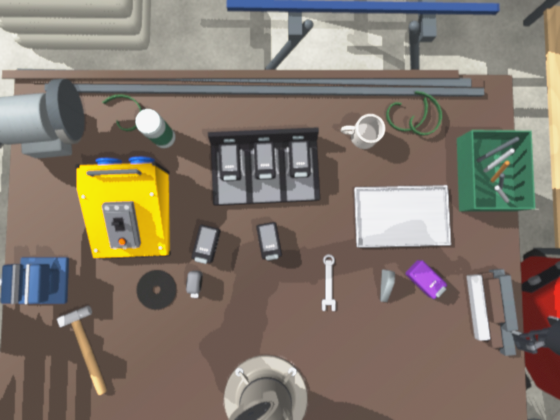

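```bash
cat > h.py <<'E'
from station import bot, imaging, nets
import cv2,numpy as np
from scipy.spatial.transform import Rotation as R
def cam(p,obs=None):
    """returns cam->world R, origin"""
    if "view" in p:
        V=p["view"]; Rm=V[:3,:3].T; return Rm,-Rm@V[:3,3]
    T=np.eye(4); q=obs["tool_rot"]; T[:3,:3]=R.from_quat([q[1],q[2],q[3],q[0]]).as_matrix(); T[:3,3]=obs["eef_pos"]
    M=T@p["mount"]; return M[:3,:3],M[:3,3]
def ray(p,px,obs=None):
    Rm,o=cam(p,obs); d=Rm@np.array([(px[0]-p["cx"])/p["fx"],(px[1]-p["cy"])/p["fy"],1.]); return o,d/np.linalg.norm(d)
def atz(p,px,z,obs=None):
    o,d=ray(p,px,obs); return o+d*(z-o[2])/d[2]
def proj(p,X,obs=None):
    Rm,o=cam(p,obs); c=Rm.T@(np.asarray(X)-o); return np.array([p["fx"]*c[0]/c[2]+p["cx"],p["fy"]*c[1]/c[2]+p["cy"]])
def tri(rs):
    A=np.zeros((3,3));b=np.zeros(3)
    for o,d in rs:
        P=np.eye(3)-np.outer(d,d);A+=P;b+=P@o
    X=np.linalg.solve(A,b); return X,[np.linalg.norm((np.eye(3)-np.outer(d,d))@(X-o)) for o,d in rs]
def toolR(o):
    q=o["tool_rot"]; return R.from_quat([q[1],q[2],q[3],q[0]])
E
python3 - <<'E'
from h import *
ps={n:imaging.read_camera(n) for n in ["scene","top"]}
for nm in ["flat0_mid","full0_mid","bay0","bay1","bay2","lever_tip","button_top","tray_floor","distbox"]:
    for n,p in ps.items():
        r=nets.spot_point(p,nm); print(nm,n,[(np.round(d["location"]).tolist(),round(d["score"],2)) for d in r[:8]])
E
```

```text
flat0_mid scene [([269.0, 211.0], 0.64)]
flat0_mid top [([267.0, 242.0], 0.89), ([156.0, 291.0], 0.7), ([204.0, 244.0], 0.48)]
full0_mid scene [([244.0, 280.0], 0.8), ([110.0, 192.0], 0.6), ([370.0, 170.0], 0.21)]
full0_mid top [([428.0, 277.0], 0.88), ([298.0, 156.0], 0.69)]
bay0 scene [([282.0, 282.0], 0.88), ([321.0, 274.0], 0.83), ([244.0, 287.0], 0.72)]
bay0 top [([226.0, 162.0], 0.9), ([298.0, 161.0], 0.87), ([266.0, 161.0], 0.75)]
bay1 scene [([282.0, 282.0], 0.88), ([321.0, 274.0], 0.83), ([244.0, 287.0], 0.72)]
bay1 top [([226.0, 162.0], 0.9), ([298.0, 161.0], 0.87), ([266.0, 161.0], 0.75)]
bay2 scene [([282.0, 282.0], 0.88), ([321.0, 274.0], 0.83), ([244.0, 287.0], 0.72)]
bay2 top [([226.0, 162.0], 0.9), ([298.0, 161.0], 0.87), ([266.0, 161.0], 0.75)]
lever_tip scene [([334.0, 176.0], 0.68), ([421.0, 176.0], 0.45), ([268.0, 208.0], 0.2)]
lever_tip top [([112.0, 225.0], 0.45)]
button_top scene [([412.0, 177.0], 0.45)]
button_top top [([119.0, 240.0], 0.54)]
tray_floor scene [([128.0, 249.0], 0.65)]
tray_floor top [([400.0, 217.0], 0.65)]
distbox scene []
distbox top [([133.0, 214.0], 0.58)]
```

Run:
```python
from h import *
ps={n:imaging.read_camera(n) for n in ["scene","top"]}
S,T=ps["scene"],ps["top"]
def t(a,b):
    X,e=tri([ray(S,a),ray(T,b)]); return np.round(X,4),np.round(e,4)
print("bay0",t((244,287),(298,161)));print("bay1",t((282,282),(266,161)));print("bay2",t((321,274),(226,162)))
print("tray",t((128,249),(400,217)),atz(T,(400,217),.004))
print("btn",t((412,177),(119,240)),"lev",t((421,176),(112,225)))
print("flatA",atz(T,(267,242),.028),atz(S,(269,211),.028))
print("flatB",atz(T,(204,244),.028))
for n,p in ps.items():
    im=p["image"][:,:,::-1]
    for k,(x,y,w,h) in {"scene":{"box":(360,150,120,120),"chg":(210,180,150,140)},"top":{"box":(75,150,110,115),"chg":(180,120,150,150)}}[n].items():
        cv2.imwrite(f"pics/c_{n}_{k}.png",cv2.resize(im[y:y+h,x:x+w],None,fx=4,fy=4,interpolation=cv2.INTER_CUBIC))
a=[cv2.resize(cv2.imread(f"pics/c_{n}_{k}.png"),(400,300)) for n in ("scene","top") for k in ("box","chg")]
cv2.imwrite("pics/m1.png",np.vstack([np.hstack(a[:2]),np.hstack(a[2:])]))
```

```text
bay0 (array([ 0.6749, -0.093 ,  0.0226]), array([0., 0.]))
bay1 (array([0.6734, 0.0017, 0.0284]), array([0.0016, 0.0016]))
bay2 (array([0.6669, 0.1088, 0.0391]), array([0.0057, 0.0057]))
tray (array([ 0.5137, -0.3956, -0.0017]), array([0.0004, 0.0004])) [ 0.51331043 -0.3944101   0.004     ]
btn (array([0.4439, 0.3814, 0.1255]), array([0.0009, 0.0009])) lev (array([0.4813, 0.3844, 0.1718]), array([0.001, 0.001]))
flatA [ 0.4394708  -0.00368862  0.028     ] [ 0.44605666 -0.0056143   0.028     ]
flatB [0.43357621 0.17518143 0.028     ]
```

View pics/m1.png

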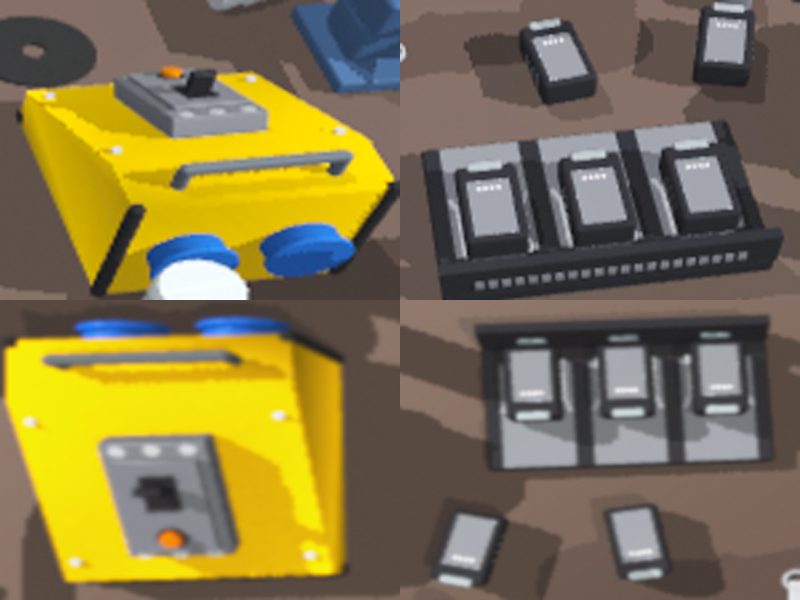

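>>> apply_moves:
  moves: "-1 0 0 -0.1 0 0 0.86;-1 0 0 -0.1 0 0 0.86;-1 0 0 -0.1 0 0 0.86;-1 0 0 -0.1 0 0 0.86;-1 0 0 -0.1 0 0 0.86;-1 0 0 -0.1 0 0 0.86"

```text
t: 1.75
eef_pos: [0.237, -0.632, 0.3039]
tool_rot: [0.0, -0.706, 0.709, -0.0]
contact_force: [-1.4, -0.2, -0.4]
gripper_width: 0.998
```

>>> apply_moves:
  moves: "1 -0.25 -0.2 0 0 0 0;1 -0.25 -0.2 0 0 0 0;1 -0.25 -0.2 0 0 0 0;1 -0.25 -0.2 0 0 0 0;1 -0.25 -0.2 0 0 0 0;1 -0.25 -0.2 0 0 0 0;1 -0.25 -0.2 0 0 0 0;1 -0.25 -0.2 0 0 0 0;1 -0.25 -0.2 0 0 0 0;1 -0.25 -0.2 0 0 0 0;1 -0.25 -0.2 0 0 0 0"

```text
t: 2.67
eef_pos: [0.5024, -0.3008, 0.3036]
tool_rot: [0.0, -0.707, 0.708, -0.0]
contact_force: [0.3, -0.7, 0.5]
gripper_width: 0.002
```

```bash
cat >> h.py <<'E'
import pickle
def snap(tag,cams=("wrist",)):
    o=bot.get_obs(); out={}
    for c in cams:
        p=imaging.read_camera(c); out[c]=p
        cv2.imwrite(f"pics/{tag}_{c}.png",p["image"][:,:,::-1])
    pickle.dump((o,out),open(f"pics/{tag}.pkl","wb"))
    return o,out
def st(o=None):
    o=o or bot.get_obs(); r=toolR(o).as_matrix()
    print("t %.2f"%o["t"],"pos",np.round(o["eef_pos"],4),"F",np.round(o["contact_force"],1),"w %.3f"%o["gripper_width"],"x",np.round(r[:,0],3),"z",np.round(r[:,2],3))
E
python3 - <<'E'
from h import *
o,_=snap("a1"); st(o)
E
```

```text
t 2.67 pos [ 0.5024 -0.3008  0.3036] F [ 0.3 -0.7  0.5] w 0.002 x [-0.002 -1.     0.   ] z [ 0.001 -0.    -1.   ]
```

View pics/a1_wrist.png

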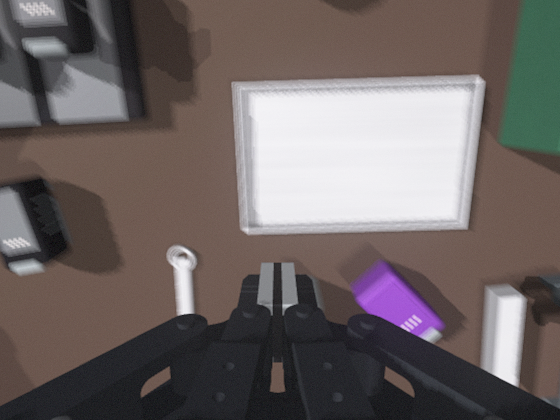

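>>> apply_moves:
  moves: "1 -0.28 -0.09 0 0 0 0;1 -0.28 -0.09 0 0 0 0;1 -0.28 -0.09 0 0 0 0;1 -0.28 -0.09 0 0 0 0;1 -0.28 -0.09 0 0 0 0;1 -0.28 -0.09 0 0 0 0;1 -0.28 -0.09 0 0 0 0;1 -0.28 -0.09 0 0 0 0;1 -0.28 -0.09 0 0 0 0;1 0 0 0 0 0 0;1 0 0 0 0 0 0"

```text
t: 3.63
eef_pos: [0.5994, 0.0026, 0.3032]
tool_rot: [-0.0, 0.708, -0.706, -0.0]
contact_force: [-0.2, -0.6, -0.8]
gripper_width: -0.003
```

Run:
```python
from h import *
o,_=snap("a2"); st(o)
```

```text
t 3.63 pos [0.5994 0.0026 0.3032] F [-0.2 -0.6 -0.8] w -0.003 x [ 0.004 -1.    -0.001] z [-0.     0.001 -1.   ]
```

View pics/a2_wrist.png

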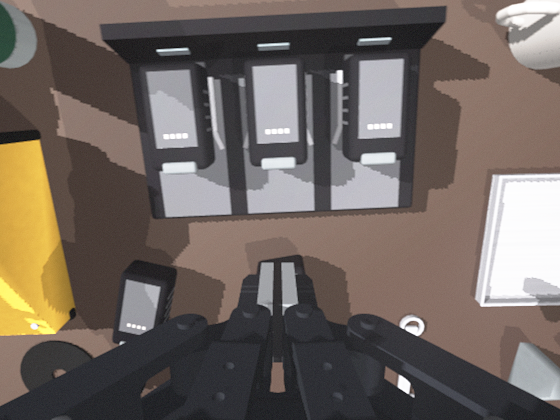

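>>> apply_moves:
  moves: "1 -0.28 0.11 0 0 0 0;1 -0.28 0.11 0 0 0 0;1 -0.28 0.11 0 0 0 0;1 -0.28 0.11 0 0 0 0;1 -0.28 0.11 0 0 0 0;1 -0.28 0.11 0 0 0 0;1 -0.28 0.11 0 0 0 0;1 -0.28 0.11 0 0 0 0;1 -0.28 0.11 0 0 0 0;1 -0.28 0.11 0 0 0 0;1 -0.28 0.11 0 0 0 0;1 0 0 0 0 0 0"

```text
t: 4.68
eef_pos: [0.4506, 0.3756, 0.3037]
tool_rot: [-0.001, 0.709, -0.705, -0.002]
contact_force: [-0.6, 0.8, 0.3]
gripper_width: 0.003
```

>>> apply_moves:
  moves: "1 0 0 0 0 0 0;1 0 0 0 0 0 0"

```text
t: 4.85
eef_pos: [0.4557, 0.3677, 0.3031]
tool_rot: [-0.0, -0.706, 0.708, -0.001]
contact_force: [-0.7, -0.2, -0.1]
gripper_width: -0.003
```

Run:
```python
from h import *
o,_=snap("a3"); st(o)
```

```text
t 4.85 pos [0.4557 0.3677 0.3031] F [-0.7 -0.2 -0.1] w -0.003 x [-0.004 -1.     0.001] z [ 0.    -0.001 -1.   ]
```

View pics/a3_wrist.png

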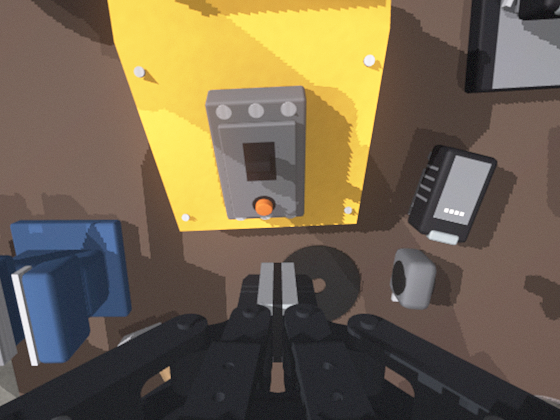

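Run:
```python
from h import *
import pickle
o,P=pickle.load(open("pics/a3.pkl","rb")); W=P["wrist"]
for nm in ["button_top","lever_tip"]:
    print(nm,[(np.round(d["location"],1).tolist(),round(d["score"],2)) for d in nets.spot_point(W,nm)[:3]])
im=W["image"].astype(int)
hsv=cv2.cvtColor(W["image"],cv2.COLOR_RGB2HSV)
m=((hsv[...,0]<14)&(hsv[...,1]>170)&(hsv[...,2]>120)); m[:, :230]=0; m[:,300:]=0
ys,xs=np.nonzero(m); print("orange",xs.mean(),ys.mean(),xs.min(),xs.max(),ys.min(),ys.max(),len(xs))
a=atz(W,(181,230),.05,o);b=atz(W,(357,224),.05,o); print("front edge",a,b,np.linalg.norm(a-b),"yaw",np.degrees(np.arctan2(a[1]-b[1],a[0]-b[0]))-90)
S,T=imaging.read_camera("scene"),imaging.read_camera("top")
print("orange ray at z:",[atz(W,(xs.mean(),ys.mean()),z,o) for z in (.1,.11,.12)])
for n,p in (("scene",S),("top",T)):
    h=cv2.cvtColor(p["image"],cv2.COLOR_RGB2HSV)
    mm=((h[...,0]<14)&(h[...,1]>170)&(h[...,2]>120)); 
    r=(400,430,170,190) if n=="scene" else (110,130,230,250)
    k=np.zeros_like(mm);k[r[2]:r[3],r[0]:r[1]]=1;yy,xx=np.nonzero(mm&k); print(n,xx.mean(),yy.mean(),len(xx))
    if n=="scene": rs=ray(p,(xx.mean(),yy.mean()))
    else: rt=ray(p,(xx.mean(),yy.mean()))
rw=ray(W,(xs.mean(),ys.mean()),o)
print(tri([rs,rw]),tri([rs,rw,rt]))
v=cv2.resize(W["image"][70:240,170:330,::-1],None,fx=3.5,fy=3.5,interpolation=cv2.INTER_CUBIC);cv2.imwrite("pics/brk.png",v)
```

```text
button_top [([263.4, 210.3], 0.8)]
lever_tip [([255.9, 169.5], 0.88)]
orange 263.7363184079602 206.70646766169153 255 272 199 214 201
front edge [0.39599813 0.4768818  0.05      ] [0.40223052 0.27740758 0.05      ] 0.19957155223081488 yaw 1.7895715193025268
orange ray at z: [array([0.43601015, 0.38073113, 0.1       ]), array([0.43863056, 0.38036225, 0.11      ]), array([0.44125097, 0.37999337, 0.12      ])]
scene nan nan 0
top 121.25 241.0 4
(array([nan, nan, nan]), [np.float64(nan), np.float64(nan)]) (array([nan, nan, nan]), [np.float64(nan), np.float64(nan), np.float64(nan)])<stdin>:17: RuntimeWarning: Mean of empty slice.
  ret = ret.dtype.type(ret / rcount)
<stdin>:18: RuntimeWarning: Mean of empty slice.
```

View pics/brk.png

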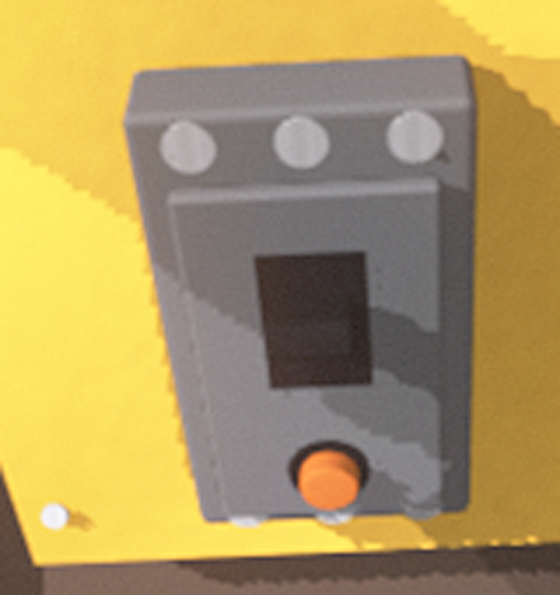

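>>> apply_moves:
  moves: "1 0 0 0 0 0 -0.46;1 0 0 0 0.94 0 0;1 0 0 0 0.94 0 0;1 0 0 0 0.94 0 0;1 0 0 0 0.94 0 0;1 0 0 0 0.94 0 0;1 0 0 0 0.94 0 0;1 0 0 0 0.94 0 0;1 0 0 0 0.92 0 0;1 0 0 0 0 0 0;1 0 0 0 0 0 0"

```text
t: 6.02
eef_pos: [0.4539, 0.3701, 0.3029]
tool_rot: [-0.174, 0.697, -0.674, 0.171]
contact_force: [0.3, -0.4, 0.0]
gripper_width: 0.001
```

```bash
cat >> h.py <<'E'
def go(target,o=None,N=None):
    o=o or bot.get_obs(); d=toolR(o).as_matrix().T@(np.asarray(target)-o["eef_pos"])/0.12
    n=int(np.ceil(np.linalg.norm(d)*.12/.0400)); n=N or max(n,1); print("total",np.round(d,3),"rows",n,"each",np.round(d/n,3))
E
python3 - <<'E'
from h import *
st(); go((.4115,.379,.1705))
E
```

```text
t 6.02 pos [0.4539 0.3701 0.3029] F [ 0.3 -0.4  0. ] w 0.001 x [ 0.032 -0.999  0.003] z [ 0.474  0.013 -0.881]
total [-0.089  0.832  0.805] rows 4 each [-0.022  0.208  0.201]
```

>>> apply_moves:
  moves: "1 -0.018 0.17 0.16 0 0 0;1 -0.018 0.17 0.16 0 0 0;1 -0.018 0.17 0.16 0 0 0;1 -0.018 0.17 0.16 0 0 0;1 -0.018 0.17 0.16 0 0 0;1 0 0 0 0 0 0;1 0 0 0 0 0 0;1 0 0 0 0 0 0"

```text
t: 6.68
eef_pos: [0.4348, 0.3748, 0.2328]
tool_rot: [-0.169, 0.698, -0.675, 0.169]
contact_force: [-0.1, 0.8, 1.1]
gripper_width: 0.001
```

Run:
```python
from h import *
o,_=snap("a4"); st(o); go((.4415,.380,.1185))
W=_["wrist"]
for nm in ["button_top","lever_tip"]:
    r=nets.spot_point(W,nm);print(nm,[(np.round(d["location"],1).tolist(),round(d["score"],2)) for d in r[:3]])
    print(atz(W,r[0]["location"],.1185,o) if r else 0)
print(proj(W,(.4415,.380,.1185),o))
```

```text
t 6.68 pos [0.4348 0.3748 0.2328] F [-0.1  0.8  1.1] w 0.001 x [ 0.032 -0.999  0.007] z [ 0.465  0.008 -0.886]
total [-0.05   0.395  0.87 ] rows 3 each [-0.017  0.132  0.29 ]
button_top []
0
lever_tip [([268.6, 206.5], 0.79)]
[0.49430968 0.38264892 0.1185    ]
[269.60182103 276.49205072]
```

View pics/a4_wrist.png

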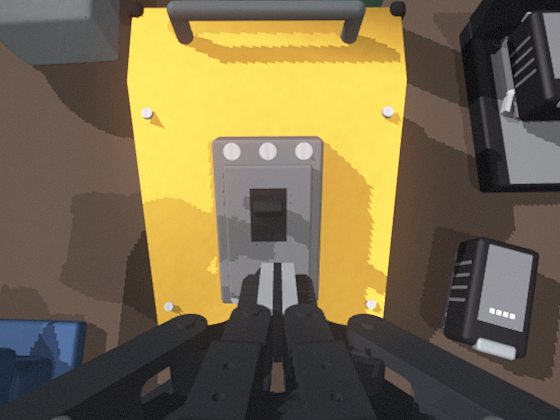

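Run:
```python
from h import *
print(np.round(bot.get_obs()["q"],3))
```

```text
[-1.426  0.179  0.422  2.097  0.538  0.682 -2.948]
```

>>> apply_moves:
  moves: "1 0 0 0 0 0 -1;1 0 0 0 0 0 -1;1 0 0 0 0 0 -1;1 0 0 0 0 0 -1;1 0 0 0 0 0 -1;1 0 0 0 0 0 -1;1 0 0 0 0 0 -1;1 0 0 0 0 0 -1;1 0 0 0 0 0 -1;1 0 0 0 0 0 -1;1 0 0 0 0 0 -1;1 0 0 0 0 0 0"

```text
t: 7.83
eef_pos: [0.435, 0.3738, 0.2327]
tool_rot: [-0.094, 0.9, -0.364, 0.22]
contact_force: [0.1, 1.0, -0.4]
gripper_width: -0.002
```

>>> apply_moves:
  moves: "1 0 0 0 0 0 -1;1 0 0 0 0 0 -1;1 0 0 0 0 0 -1;1 0 0 0 0 0 -1;1 0 0 0 0 0 -1;1 0 0 0 0 0 -1;1 0 0 0 0 0 -1;1 0 0 0 0 0 -1;1 0 0 0 0 0 -1;1 0 0 0 0 0 -1;1 0 0 0 0 0 -1;1 0 0 0 0 0 -0.5"

```text
t: 8.83
eef_pos: [0.4346, 0.374, 0.2325]
tool_rot: [-0.0, 0.971, 0.016, 0.239]
contact_force: [0.2, 0.3, 0.7]
gripper_width: 0.001
```

```bash
cat >> h.py <<'E'
def rot(X,Z,o=None):
    """rotvec units in tool frame to bring tool x->X, z->Z"""
    o=o or bot.get_obs(); Z=np.array(Z,float);Z/=np.linalg.norm(Z);X=np.array(X,float);X-=Z*(X@Z);X/=np.linalg.norm(X)
    D=np.stack([X,np.cross(Z,X),Z],1); v=(toolR(o).inv()*R.from_matrix(D)).as_rotvec(degrees=True)/4
    print("rot units",np.round(v,3)," deg",np.linalg.norm(v)*4)
E
python3 - <<'E'
from h import *
o=bot.get_obs();print(np.round(o["q"],3));st(o); c,s=np.cos(np.radians(1.8)),np.sin(np.radians(1.8))
rot((.866*c,.866*s,.5),(.5*c,.5*s,-.866))
go((.4115,.379,.1705))
E
```

```text
[-1.257  0.175  0.228  2.088  0.587  0.706 -1.423]
t 8.83 pos [0.4346 0.374  0.2325] F [0.2 0.3 0.7] w 0.001 x [0.885 0.032 0.464] z [ 0.464  0.008 -0.886]
rot units [0.093 0.581 0.056]  deg 2.3641670240513473
total [-0.409 -0.051  0.369] rows 2 each [-0.205 -0.026  0.184]
```

>>> apply_moves:
  moves: "1 0 0 0 0.093 0.58 0.056;1 -0.13 -0.017 0.12 0 0 0;1 -0.13 -0.017 0.12 0 0 0;1 -0.13 -0.017 0.12 0 0 0;1 0 0 0 0 0 0;1 0 0 0 0 0 0;1 0 0 0 0 0 0"

```text
t: 9.42
eef_pos: [0.4159, 0.3801, 0.1724]
tool_rot: [-0.004, 0.966, 0.014, 0.259]
contact_force: [0.1, -0.2, 0.1]
gripper_width: -0.001
```

Run:
```python
from h import *
o,P=snap("a5",("wrist","scene"));print(np.round(o["q"],3));st(o);go((.4115,.379,.1705)); go((.4415,.380,.1185));W=P["wrist"]
print(proj(W,(.4415,.380,.1185),o),proj(W,o["eef_pos"],o))
cv2.imwrite("pics/a5s.png",cv2.resize(P["scene"]["image"][100:280,330:510,::-1],None,fx=3,fy=3))
```

```text
[-1.332  0.257  0.249  2.183  0.768  0.581 -1.695]
t 9.42 pos [0.4159 0.3801 0.1724] F [ 0.1 -0.2  0.1] w -0.001 x [0.865 0.025 0.501] z [ 0.5    0.016 -0.866]
total [-0.041  0.01  -0.002] rows 1 each [-0.041  0.01  -0.002]
total [-0.042  0.011  0.498] rows 2 each [-0.021  0.005  0.249]
[268.41660092 238.03724865] [276.49901244 282.85379789]
```

View pics/a5_wrist.png

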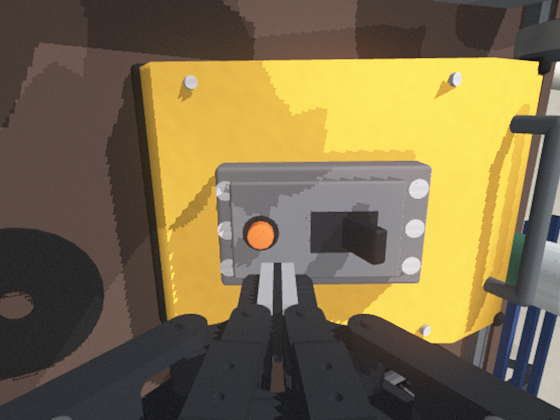

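View pics/a5s.png

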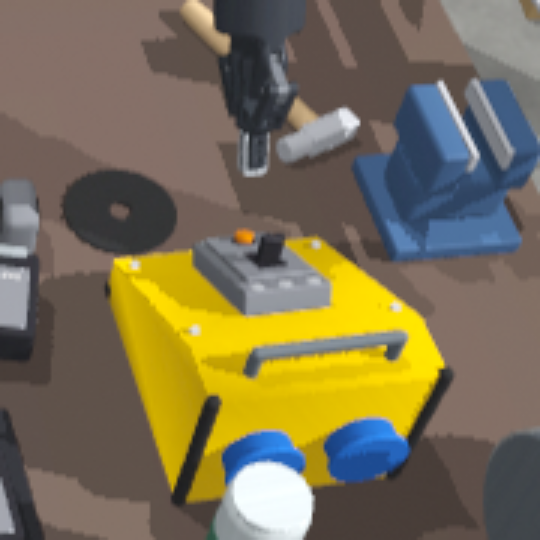

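Run:
```python
from h import *
o3,P3=pickle.load(open("pics/a3.pkl","rb"));o5,P5=pickle.load(open("pics/a5.pkl","rb"))
W3,W5=P3["wrist"],P5["wrist"]
c,s=np.cos(np.radians(1.8)),np.sin(np.radians(1.8))
n=np.array([-.5*c,-.5*s,.866]);E0=np.array([.3991,.3771,.05])
for px,W,o in (((264,205),W3,o3),((261,233.5),W5,o5)):
    a,d=ray(W,px,o); print(a+d*((E0+.038*n-a)@n)/(d@n))
X,e=tri([ray(W3,(264,205),o3),ray(W5,(261,233.5),o5)]);print(X,e)
# front edge from W5
for px in ((146,66),(168,330)): pass
# terminals of breaker
B=np.array([.4375,.381,.116])
go(B,o5);
```

```text
[0.44261969 0.3797635  0.11904073]
[0.43773941 0.38265855 0.11627691]
[0.44060001 0.38031996 0.11065023] [np.float64(0.000287447740134763), np.float64(0.00028744774013470664)]
total [-0.079 -0.002  0.497] rows 2 each [-0.04  -0.001  0.249]
```

>>> apply_moves:
  moves: "1 -0.019 -0.003 0.14 0 0 0;1 -0.019 -0.003 0.14 0 0 0;1 -0.019 -0.003 0.16 0 0 0;1 0 0 0 0 0 0;1 0 0 0 0 0 0"

```text
t: 9.93
eef_pos: [0.4357, 0.3814, 0.1225]
tool_rot: [-0.003, 0.966, 0.015, 0.259]
contact_force: [-0.6, 0.1, 0.6]
gripper_width: 0.0
```

>>> apply_moves:
  moves: "1 0 0 0.02 0 0 0;1 0 0 0.02 0 0 0;1 0 0 0 0 0 0"

```text
t: 10.18
eef_pos: [0.4377, 0.3822, 0.1186]
tool_rot: [-0.005, 0.966, 0.015, 0.259]
contact_force: [-0.5, -0.2, -0.4]
gripper_width: -0.003
```

>>> apply_moves:
  moves: "1 0 0 0.02 0 0 0;1 0 0 0 0 0 0;1 0 0 0 0 0 0"

```text
t: 10.43
eef_pos: [0.4387, 0.3819, 0.116]
tool_rot: [-0.004, 0.966, 0.015, 0.259]
contact_force: [0.4, -0.9, 0.4]
gripper_width: -0.001
```

Run:
```python
from h import *
o,P=snap("a6",("wrist","scene"));st(o)
cv2.imwrite("pics/a6s.png",np.hstack([cv2.resize(P["scene"]["image"][130:250,360:480,::-1],(400,400)),cv2.resize(P["wrist"]["image"][:,::,::-1],(400,400))]))
```

```text
t 10.43 pos [0.4387 0.3819 0.116 ] F [ 0.4 -0.9  0.4] w -0.001 x [0.866 0.028 0.5  ] z [ 0.5    0.016 -0.866]
```

View pics/a6s.png

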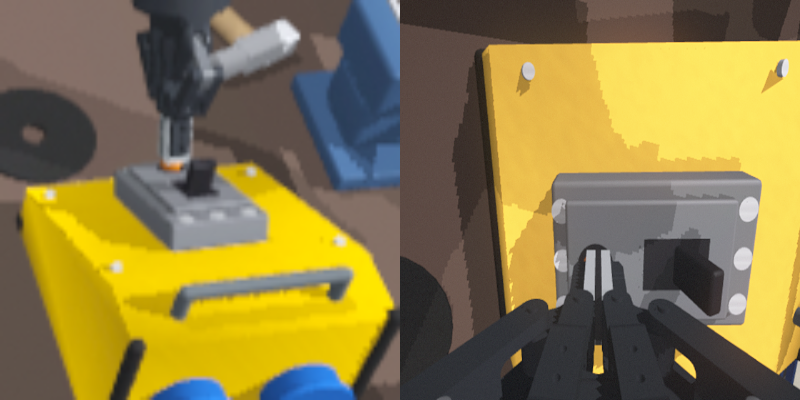

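Lever still up, finger right over the button and nearly touching it. Pressing deeper in small steps.

>>> apply_moves:
  moves: "1 0 0 0.02 0 0 0;1 0 0 0 0 0 0;1 0 0 0 0 0 0"

```text
t: 10.78
eef_pos: [0.44, 0.382, 0.1138]
tool_rot: [-0.004, 0.966, 0.016, 0.259]
contact_force: [-1.6, -0.9, 2.4]
gripper_width: -0.001
```

>>> apply_moves:
  moves: "1 0 0 0.02 0 0 0;1 0 0 0 0 0 0;1 0 0 0 0 0 0"

```text
t: 11.03
eef_pos: [0.4412, 0.3821, 0.1117]
tool_rot: [-0.004, 0.966, 0.016, 0.259]
contact_force: [-1.9, 0.5, 4.2]
gripper_width: -0.001
```

>>> apply_moves:
  moves: "1 0 0 0.02 0 0 0;1 0 0 0 0 0 0;1 0 0 0 0 0 0"

```text
t: 11.28
eef_pos: [0.4415, 0.3822, 0.1111]
tool_rot: [-0.004, 0.966, 0.015, 0.259]
contact_force: [-20.1, -7.5, 32.3]
gripper_width: -0.003
```

Run:
```python
from h import *
o,P=snap("a7",("wrist","scene"));st(o)
cv2.imwrite("pics/a7s.png",np.hstack([cv2.resize(P["scene"]["image"][130:250,360:480,::-1],(400,400)),cv2.resize(P["wrist"]["image"][:,::,::-1],(400,400))]))
```

```text
t 11.28 pos [0.4415 0.3822 0.1111] F [-20.1  -7.5  32.3] w -0.003 x [0.865 0.028 0.501] z [ 0.5    0.016 -0.866]
```

View pics/a7s.png

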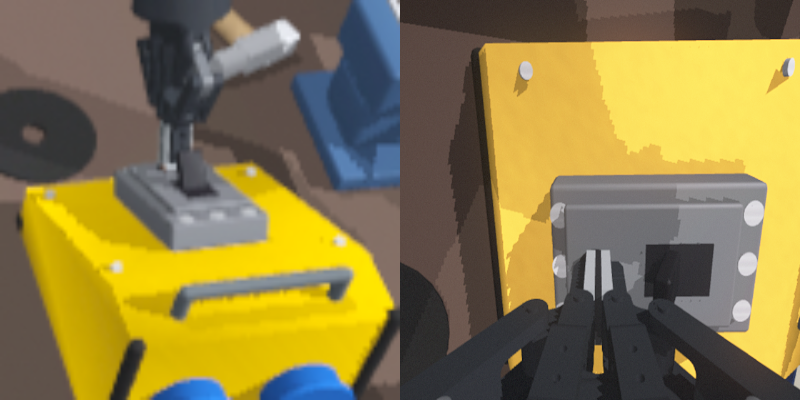

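>>> apply_moves:
  moves: "1 0 0 -0.05 0 0 0;1 0 0 -0.05 0 0 0;1 0.1 0 0 0 0 0;1 0.1 0 0 0 0 0;1 0.08 0 0 0 0 0;1 0.04 0 0 0 0 0;1 0.03 0 0 0 0 0;1 0 0 0 0 0 0;1 0 0 0 0 0 0"

```text
t: 12.13
eef_pos: [0.4727, 0.3826, 0.1407]
tool_rot: [-0.004, 0.966, 0.015, 0.259]
contact_force: [-1.0, -0.5, 0.1]
gripper_width: -0.001
```

Run:
```python
from h import *
o,P=snap("a8",("wrist","scene"));st(o)
d=(o["eef_pos"]-np.array([.4415,.3822,.1111]))@toolR(o).as_matrix();print(d)
cv2.imwrite("pics/a8s.png",np.hstack([cv2.resize(P["scene"]["image"][130:250,360:480,::-1],(400,400)),cv2.resize(P["wrist"]["image"][:,::,::-1],(400,400))]))
```

```text
t 12.13 pos [0.4727 0.3826 0.1407] F [-1.  -0.5  0.1] w -0.001 x [0.866 0.028 0.5  ] z [ 0.5    0.015 -0.866]
[ 0.04185256  0.00058012 -0.01005312]
```

View pics/a8s.png

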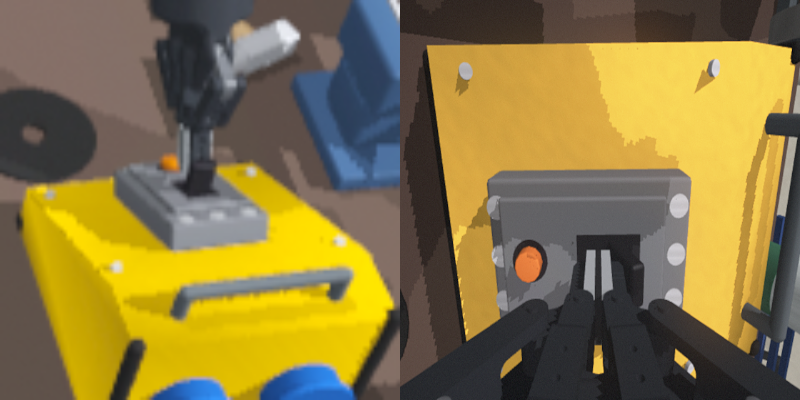

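>>> apply_moves:
  moves: "1 0.03 0 0 0 0 0;1 0 0 0 0 0 0;1 0 0 0 0 0 0"

```text
t: 12.48
eef_pos: [0.4756, 0.3831, 0.1426]
tool_rot: [-0.004, 0.966, 0.016, 0.259]
contact_force: [-2.3, -0.4, 0.7]
gripper_width: 0.003
```

>>> apply_moves:
  moves: "1 0.02 0 0 0 0 0;1 0 0 0 0 0 0;1 0 0 0 0 0 0"

```text
t: 12.73
eef_pos: [0.4771, 0.383, 0.1434]
tool_rot: [-0.004, 0.966, 0.016, 0.258]
contact_force: [-3.8, -1.0, -2.5]
gripper_width: 0.003
```

>>> apply_moves:
  moves: "1 0.015 0 0 0 0 0;1 0 0 0 0 0 0;1 0 0 0 0 0 0"

```text
t: 12.98
eef_pos: [0.4773, 0.3831, 0.1434]
tool_rot: [-0.003, 0.966, 0.016, 0.257]
contact_force: [-9.4, -0.5, -3.0]
gripper_width: -0.0
```

Run:
```python
from h import *
o,P=snap("a9",("wrist","scene"));st(o)
d=(o["eef_pos"]-np.array([.4415,.3822,.1111]))@toolR(o).as_matrix();print(d)
cv2.imwrite("pics/a9s.png",np.hstack([cv2.resize(P["scene"]["image"][130:250,360:480,::-1],(400,400)),cv2.resize(P["wrist"]["image"][:,::,::-1],(400,400))]))
```

```text
t 12.98 pos [0.4773 0.3831 0.1434] F [-9.4 -0.5 -3. ] w -0.000 x [0.867 0.03  0.497] z [ 0.497  0.015 -0.868]
[ 0.04715615  0.00039295 -0.01022902]
```

View pics/a9s.png

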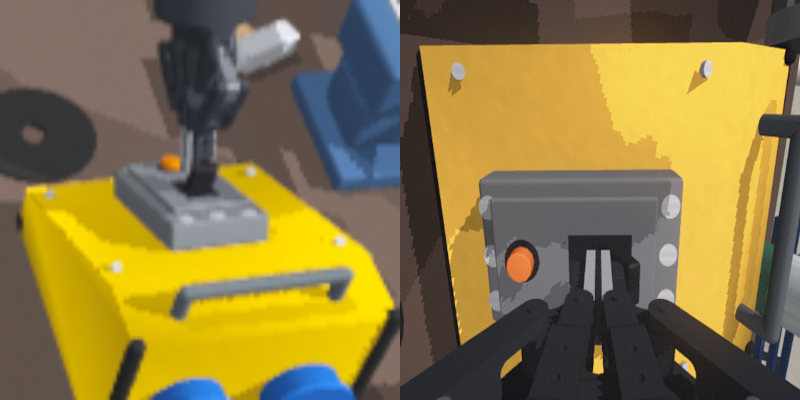

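>>> apply_moves:
  moves: "1 -0.08 0 0 0 0 0;1 -0.08 0 0 0 0 0;1 0 0 -0.2 0 0 0;1 0 0 -0.3 0 0 0;1 0 0 -0.3 0 0 0;1 0 0 0 0 0 0;1 0 0 0 0 0 0"

```text
t: 13.67
eef_pos: [0.4154, 0.3827, 0.2209]
tool_rot: [-0.006, 0.966, 0.015, 0.26]
contact_force: [-0.5, 0.0, -0.1]
gripper_width: 0.001
```

Run:
```python
from h import *
o,P=snap("a10",("wrist","scene","top"));st(o);print(np.round(o["q"],3))
cv2.imwrite("pics/a10s.png",np.hstack([cv2.resize(P["scene"]["image"][130:250,360:480,::-1],(400,400)),cv2.resize(P["wrist"]["image"][:,::,::-1],(400,400))]))
```

```text
t 13.67 pos [0.4154 0.3827 0.2209] F [-0.5  0.  -0.1] w 0.001 x [0.865 0.026 0.502] z [ 0.502  0.02  -0.865]
[-1.306  0.177  0.209  2.136  0.696  0.685 -1.59 ]
```

View pics/a10s.png

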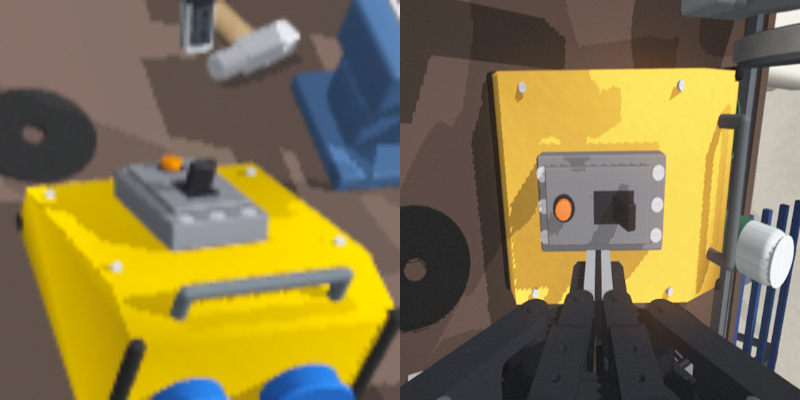

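View pics/a10_top.png

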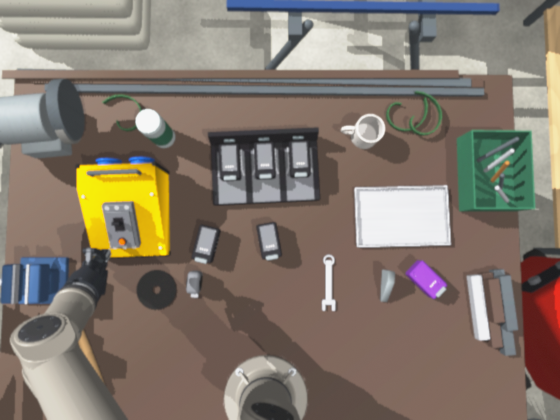

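Run:
```python
from h import *
o,P=pickle.load(open("pics/a2.pkl","rb"));W=P["wrist"]
a=atz(W,(155,217),.028,o);b=atz(W,(411,207),.028,o);print(a,b,np.linalg.norm(a-b),np.degrees(np.arctan2(-(a[0]-b[0]),a[1]-b[1])))
a=atz(W,(104,27),.082,o);b=atz(W,(445,9),.082,o);print("wall top",a,b,np.linalg.norm(a-b),np.degrees(np.arctan2(-(a[0]-b[0]),a[1]-b[1])))
for nm in("bay0","full0_mid","flat0_mid"):
    for d in nets.spot_point(W,nm)[:5]:
        z={"bay0":.028,"full0_mid":.056,"flat0_mid":.028}[nm]; print(nm,np.round(d["location"],1),round(d["score"],2),np.round(atz(W,d["location"],z,o),4))
im=W["image"][0:230,100:450,::-1];cv2.imwrite("pics/a2c.png",cv2.resize(im,None,fx=2.28,fy=2.28,interpolation=cv2.INTER_CUBIC))
```

```text
[0.5473602 0.1478466 0.028    ] [ 0.56072336 -0.1546618   0.028     ] 0.3028034092417081 2.5293682677416096
wall top [0.74104567 0.15908706 0.082     ] [ 0.75651022 -0.14532151  0.082     ] 0.3048011308890627 2.9082373274962627Traceback (most recent call last):
  File "<stdin>", line 6, in <module>
ValueError: only the last four pictures can be asked about
```

Run:
```python
from h import *
rot((1,0,0),(0,0,-1)); go((.4154,.3827,.30))
```

```text
rot units [-0.094 -7.497  0.436]  deg 30.041724129432044
total [ 0.342 -0.019 -0.594] rows 3 each [ 0.114 -0.006 -0.198]
```

>>> apply_moves:
  moves: "1 0 0 -0.3 0 0 0;1 0 0 -0.3 0 0 0;1 0 0 0 0 -0.94 0.055;1 0 0 0 0 -0.94 0.055;1 0 0 0 0 -0.94 0.055;1 0 0 0 0 -0.94 0.055;1 0 0 0 0 -0.94 0.055;1 0 0 0 0 -0.94 0.055;1 0 0 0 0 -0.94 0.055;1 0 0 0 0 -0.92 0.055"

```text
t: 14.65
eef_pos: [0.3797, 0.3793, 0.2795]
tool_rot: [-0.003, 1.0, 0.001, -0.002]
contact_force: [-0.2, -1.2, -0.7]
gripper_width: 0.001
```

>>> apply_moves:
  moves: "-1 0.153 0.266 0 0 0 0;-1 0.153 0.266 0 0 0 0;-1 0.153 0.266 0 0 0 0;-1 0.153 0.266 0 0 0 0;-1 0.153 0.266 0 0 0 0;-1 0.153 0.266 0 0 0 0;-1 0.153 0.266 0 0 0 0;-1 0.153 0.266 0 0 0 0;-1 0.153 0.266 0 0 0 0;-1 0.153 0.266 0 0 0 0;-1 0.153 0.266 0 0 0 0;-1 0.153 0.266 0 0 0 0"

```text
t: 15.65
eef_pos: [0.6007, -0.0053, 0.2762]
tool_rot: [-0.003, 1.0, 0.001, -0.001]
contact_force: [-0.2, 0.3, -1.4]
gripper_width: 1.004
```

>>> apply_moves:
  moves: "-1 0 0 0 0 0 1;-1 0 0 0 0 0 1;-1 0 0 0 0 0 1;-1 0 0 0 0 0 1;-1 0 0 0 0 0 1;-1 0 0 0 0 0 1;-1 0 0 0 0 0 1;-1 0 0 0 0 0 1;-1 0 0 0 0 0 1;-1 0 0 0 0 0 1;-1 0 0 0 0 0 1;-1 0 0 0 0 0 1"

```text
t: 16.65
eef_pos: [0.6, -0.0036, 0.2763]
tool_rot: [-0.002, 0.913, -0.408, -0.002]
contact_force: [0.3, 0.2, -0.5]
gripper_width: 0.998
```

>>> apply_moves:
  moves: "-1 0 0 0 0 0 1;-1 0 0 0 0 0 1;-1 0 0 0 0 0 1;-1 0 0 0 0 0 1;-1 0 0 0 0 0 1;-1 0 0 0 0 0 1;-1 0 0 0 0 0 1;-1 0 0 0 0 0 1;-1 0 0 0 0 0 1;-1 0 0 0 0 0 0.8;-1 0 0 0 0 0 0;-1 0 0 0 0 0 0"

```text
t: 17.65
eef_pos: [0.6001, -0.0031, 0.2767]
tool_rot: [-0.001, 0.725, -0.688, -0.003]
contact_force: [-0.5, -0.4, 0.5]
gripper_width: 1.002
```

Run:
```python
from h import *
o,P=snap("b1");st(o);print(np.round(o["q"],3));W=P["wrist"]
for nm in("bay0","full0_mid","flat0_mid"):
    for d in nets.spot_point(W,nm)[:5]:
        z={"bay0":.028,"full0_mid":.056,"flat0_mid":.028}[nm]; print(nm,np.round(d["location"],1),round(d["score"],2),np.round(atz(W,d["location"],z,o),4))
im=W["image"][0:240,90:460,::-1];cv2.imwrite("pics/b1c.png",cv2.resize(im,None,fx=2.16,fy=2.16,interpolation=cv2.INTER_CUBIC))
```

```text
t 17.65 pos [ 0.6001 -0.0031  0.2767] F [-0.5 -0.4  0.5] w 1.002 x [ 0.052 -0.999 -0.006] z [-0.002  0.005 -1.   ]
[-0.72   0.406  0.842  1.728 -0.333  1.159 -1.301]
full0_mid [376.8 110.2] 0.73 [ 0.6749 -0.0927  0.056 ]
flat0_mid [273.4 305.4] 0.9 [ 0.4455 -0.0052  0.028 ]
```

View pics/b1c.png

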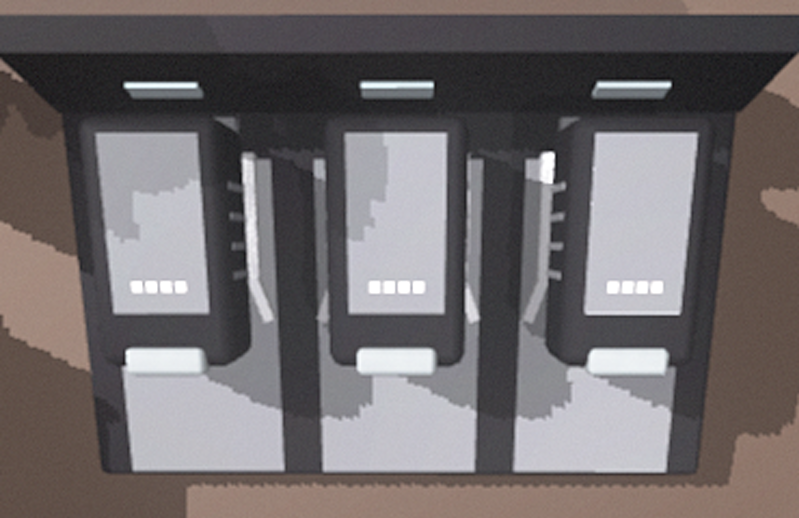

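Run:
```python
from h import *
o,P=pickle.load(open("pics/b1.pkl","rb"));W=P["wrist"]
f=lambda c,r:(c/2.16+90,r/2.16)
q=lambda c,r,z:atz(W,f(c,r),z,o)
a,b=q(103,471,.028),q(697,471,.028);print("front",a,b,np.linalg.norm(a-b))
a2,b2=q(103,471,.036),q(697,471,.036);print("front at .036",np.linalg.norm(a2-b2))
yaw=np.arctan2(-(a[0]-b[0]),a[1]-b[1]);print("yaw",np.degrees(yaw))
# wall top front edge
c,d=q(-25,15,.082),q(825,15,.082)
# pack tops: body outlines at z .084: corners of top face
for nm,L,Rr,T,Bt in (("full2",84,215,120,362),("full1",330,463,120,362),("full0",583,708,120,362)):
    print(nm)
# release tabs centres (z~.082) and labels (z .084)
for nm,pts in {"full2":[(96,135),(197,132),(210,313),(115,314)],"full1":[(345,132),(446,132),(446,313),(349,314)],"full0":[(594,132),(698,132),(683,314),(585,313)]}.items():
    X=np.array([q(*p,.084) for p in pts]); m=X.mean(0); ax=(X[0]+X[1]-X[2]-X[3]); print(nm,"label c",np.round(m,4),"yaw",np.degrees(np.arctan2(ax[1],ax[0])),"w",np.linalg.norm(X[0]-X[1]),np.linalg.norm(X[2]-X[3]),"l",np.linalg.norm(ax)/2)
ex=np.array([np.cos(yaw),np.sin(yaw),0]);ey=np.array([-ex[1],ex[0],0])
m=(a+b)/2; 
for i in range(3): print("bay",i,np.round(m+ex*.115+ey*.098*(i-1),4))
```

```text
front [0.54631181 0.1513352  0.028     ] [ 0.5627215  -0.15429341  0.028     ] 0.3060688182747927
front at .036 0.2998121386587697
yaw 3.073350795282741
full2
full1
full0
full2 label c [0.6693 0.1031 0.084 ] yaw 3.25787978119844 w 0.0398923883939434 0.03980201241185058 l 0.06979525785436054
full1 label c [0.6747 0.0051 0.084 ] yaw 3.4886328888630556 w 0.03963637722364056 0.040479652331897285 l 0.07023630512032
full0 label c [ 0.6798 -0.0931  0.084 ] yaw 3.805898712992196 w 0.04068778297844642 0.040802283228163115 l 0.07013205771362324
bay 0 [ 0.6746 -0.0932  0.028 ]
bay 1 [0.6694 0.0047 0.028 ]
bay 2 [0.6641 0.1025 0.028 ]
```

>>> apply_moves:
  moves: "-1 0.156 -0.119 0.261 0 0 0;-1 0.156 -0.119 0.261 0 0 0;-1 0.156 -0.119 0.261 0 0 0;-1 0.156 -0.119 0.261 0 0 0;-1 0.156 -0.119 0.261 0 0 0;-1 0 0 0 0 0 0;-1 0 0 0 0 0 0"

```text
t: 18.43
eef_pos: [0.6752, -0.0925, 0.1182]
tool_rot: [-0.001, 0.724, -0.689, -0.004]
contact_force: [-0.3, -0.4, 0.9]
gripper_width: 1.001
```

Run:
```python
from h import *
o,P=snap("b2");st(o);go((.676,-.093,.048)); rot((.054,-.9985,0),(0,0,-1))
```

```text
t 18.43 pos [ 0.6752 -0.0925  0.1182] F [-0.3 -0.4  0.9] w 1.001 x [ 0.05  -0.999 -0.007] z [-0.005  0.007 -1.   ]
total [0.016 0.001 0.601] rows 2 each [0.008 0.    0.301]
rot units [ 0.016  0.104 -0.043]  deg 0.45381645172568413
```

View pics/b2_wrist.png

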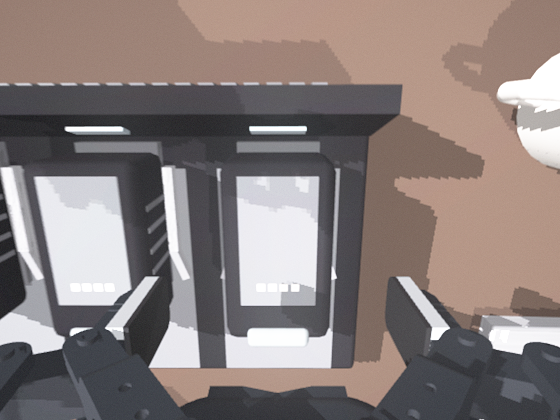

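>>> apply_moves:
  moves: "-1 0.01 0 0.2 0 0.1 -0.04;-1 0 0 0.2 0 0 0;-1 0 0 0.2 0 0 0;-1 0 0 0 0 0 0;1 0 0 0 0 0 0;1 0 0 0 0 0 0;1 0 0 0 0 0 0;1 0 0 0 0 0 0;1 0 0 0 0 0 0;1 0 0 0 0 0 0"
  force: 60

```text
t: 19.32
eef_pos: [0.6781, -0.0923, 0.0517]
tool_rot: [-0.002, 0.726, -0.688, 0.001]
contact_force: [-2.4, 0.7, 8.6]
gripper_width: 0.669
```

Run:
```python
from h import *
o,P=snap("b3");st(o)
```

```text
t 19.32 pos [ 0.6781 -0.0923  0.0517] F [-2.4  0.7  8.6] w 0.669 x [ 0.055 -0.999 -0.   ] z [ 0.004  0.001 -1.   ]
```

View pics/b3_wrist.png

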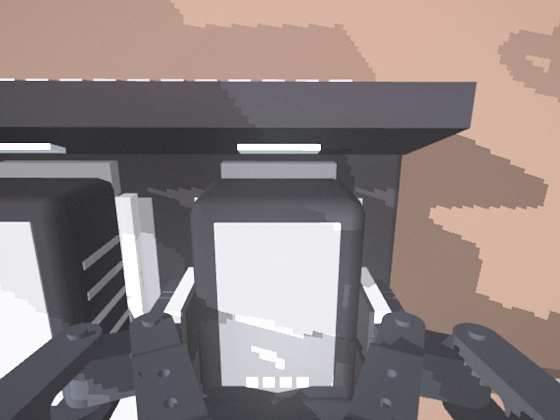

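>>> apply_moves:
  moves: "1 0 0.04 0 0 0 0;1 0 0.04 0 0 0 0;1 0 0.04 0 0 0 0;1 0 0.05 0 0 0 0;1 0 0.05 0 0 0 0;1 0 0.05 0 0 0 0;1 0 0.06 0 0 0 0;1 0 0.06 0 0 0 0;1 0 0.06 0 0 0 0;1 0 0.06 0 0 0 0;1 0 0.06 0 0 0 0;1 0 0 0 0 0 0"

```text
t: 20.37
eef_pos: [0.6109, -0.0962, 0.0517]
tool_rot: [-0.003, 0.726, -0.688, 0.003]
contact_force: [3.4, 0.0, 8.3]
gripper_width: 0.674
```

>>> apply_moves:
  moves: "1 0 0.04 0 0 0 0;1 0 0 0 0 0 0"

```text
t: 20.53
eef_pos: [0.607, -0.0964, 0.0518]
tool_rot: [-0.003, 0.726, -0.688, 0.003]
contact_force: [4.2, 0.7, 6.8]
gripper_width: 0.67
```

Run:
```python
from h import *
o,P=snap("b4",("wrist","scene"));st(o)
cv2.imwrite("pics/b4s.png",np.hstack([cv2.resize(P["scene"]["image"][180:330,200:360,::-1],(400,400)),cv2.resize(P["wrist"]["image"][:,::,::-1],(400,400))]))
```

```text
t 20.53 pos [ 0.607  -0.0964  0.0518] F [4.2 0.7 6.8] w 0.670 x [ 0.054 -0.999  0.   ] z [ 0.009  0.    -1.   ]
```

View pics/b4s.png

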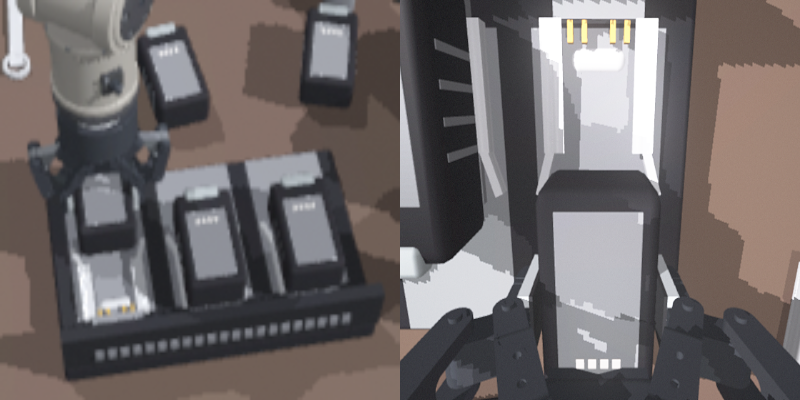

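>>> apply_moves:
  moves: "1 0 0 -0.2 0 0 0;1 0 0 -0.32 0 0 0;1 0 0 -0.32 0 0 0;1 0 0 -0.32 0 0 0;1 0 0 -0.1 0 0 0;1 0.25 0.075 0 0 0 0;1 0.32 0.1 0 0 0 0;1 0.32 0.1 0 0 0 0;1 0.32 0.1 0 0 0 0;1 0.3 0.1 0 0 0 0;1 0 0 0 0 0 0;1 0 0 0 0 0 0"

```text
t: 21.63
eef_pos: [0.5534, -0.2834, 0.1993]
tool_rot: [0.0, 0.724, -0.69, -0.001]
contact_force: [0.5, 0.7, -5.0]
gripper_width: 0.667
```

Run:
```python
from h import *
o,P=snap("b5",("wrist","top"));st(o)
```

```text
t 21.63 pos [ 0.5534 -0.2834  0.1993] F [ 0.5  0.7 -5. ] w 0.667 x [ 0.048 -0.999 -0.   ] z [-0.001  0.    -1.   ]
```

View pics/b5_wrist.png

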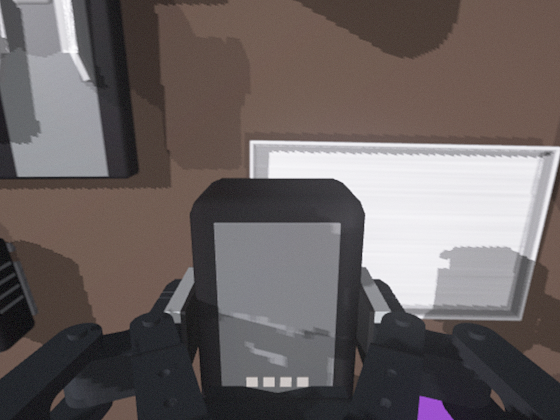

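Run:
```python
from h import *
o,P=pickle.load(open("pics/b5.pkl","rb"));W=P["wrist"]
a,b,c=[atz(W,p,.016,o) for p in((250,142),(557,148),(523,320))]
print(a,b,c,np.linalg.norm(a-b),np.linalg.norm(b-c),(a+c)/2,"yaw",np.degrees(np.arctan2(-(a[0]-b[0]),a[1]-b[1])))
T=P["top"];print([np.round(atz(T,p,.016),4) for p in((355,187),(449,186),(451,246),(356,247))])
ctr=(a+c)/2
```

```text
[ 0.59568635 -0.2574251   0.016     ] [ 0.60326818 -0.52679044  0.016     ] [ 0.43209265 -0.537259    0.016     ] 0.2694720271786244 0.17149534329518654 [ 0.5138895  -0.39734205  0.016     ] yaw 1.6122813030918648
[array([ 0.6001, -0.2602,  0.016 ]), array([ 0.6043, -0.538 ,  0.016 ]), array([ 0.4286, -0.5384,  0.016 ]), array([ 0.4254, -0.2609,  0.016 ])]
```

Run:
```python
from h import *
go((.519,-.481,.199)); go((.519,-.481,.029))
```

```text
total [ 1.663  0.397 -0.004] rows 6 each [ 0.277  0.066 -0.001]
total [1.666 0.396 1.412] rows 7 each [0.238 0.057 0.202]
```

>>> apply_moves:
  moves: "1 0.277 0.066 0 0 0 0;1 0.277 0.066 0 0 0 0;1 0.277 0.066 0 0 0 0;1 0.277 0.066 0 0 0 0;1 0.277 0.066 0 0 0 0;1 0.277 0.066 0 0 0 0;1 0 0 0.3 0 0 0;1 0 0 0.3 0 0 0;1 0 0 0.3 0 0 0;1 0 0 0.2 0 0 0;1 0 0 0.1 0 0 0;1 0 0 0.1 0 0 0"

```text
t: 22.73
eef_pos: [0.5205, -0.4797, 0.0418]
tool_rot: [-0.001, 0.727, -0.687, -0.001]
contact_force: [0.2, 0.3, -4.2]
gripper_width: 0.666
```

>>> apply_moves:
  moves: "1 0 0 0.06 0 0 0;1 0 0 0.04 0 0 0;1 0 0 0 0 0 0;1 0 0 0 0 0 0"

```text
t: 23.07
eef_pos: [0.5202, -0.4823, 0.0327]
tool_rot: [-0.0, 0.726, -0.688, 0.001]
contact_force: [0.1, -1.0, -4.5]
gripper_width: 0.666
```

Run:
```python
from h import *
o,P=snap("b6",("wrist","scene"));st(o)
cv2.imwrite("pics/b6s.png",np.hstack([cv2.resize(P["scene"]["image"][150:300,50:210,::-1],(400,400)),cv2.resize(P["wrist"]["image"][:,::,::-1],(400,400))]))
```

```text
t 23.07 pos [ 0.5202 -0.4823  0.0327] F [ 0.1 -1.  -4.5] w 0.666 x [ 0.054 -0.999  0.001] z [ 0.001 -0.001 -1.   ]
```

View pics/b6s.png

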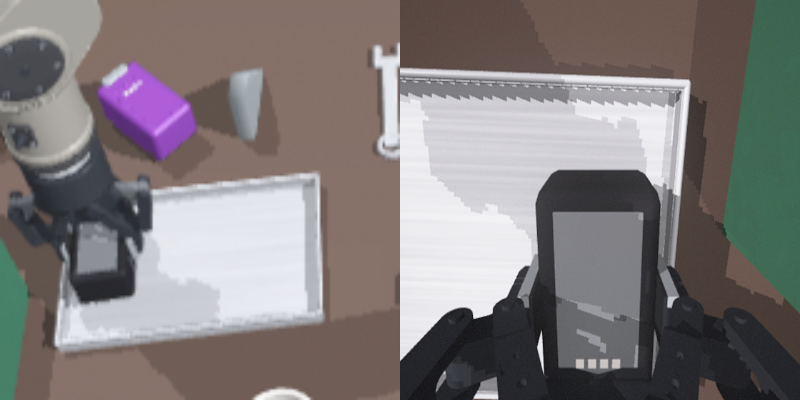

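>>> apply_moves:
  moves: "1 0 0 0.03 0 0 0;1 0 0 0 0 0 0;-0.65 0 0 0 0 0 0;-0.65 0 0 0 0 0 0;-0.65 0 0 0 0 0 0;-0.65 0 0 -0.15 0 0 0;-0.65 0 0 -0.3 0 0 0;-0.65 0 0 -0.3 0 0 0;-0.65 0 0 -0.3 0 0 0;-0.65 0 0 -0.2 0 0 0;-1 0 0 0 0 0 0"

```text
t: 24.08
eef_pos: [0.5214, -0.4852, 0.1853]
tool_rot: [-0.0, 0.726, -0.688, 0.005]
contact_force: [-0.2, -0.5, 0.1]
gripper_width: 0.946
```

Run:
```python
from h import *
o,P=snap("b7",("wrist","scene"));st(o);go((.6728,.0056,.18));rot((.054,-.9985,0),(0,0,-1))
cv2.imwrite("pics/b7s.png",np.hstack([cv2.resize(P["scene"]["image"][150:300,50:210,::-1],(400,400)),cv2.resize(P["wrist"]["image"][:,::,::-1],(400,400))]))
```

```text
t 24.08 pos [ 0.5214 -0.4852  0.1853] F [-0.2 -0.5  0.1] w 0.946 x [ 0.054 -0.999  0.007] z [ 0.008 -0.007 -1.   ]
total [-3.993 -1.491 -0.005] rows 13 each [-0.307 -0.115 -0.   ]
rot units [-0.037 -0.021  0.002]  deg 0.16914968634622105
```

View pics/b7s.png

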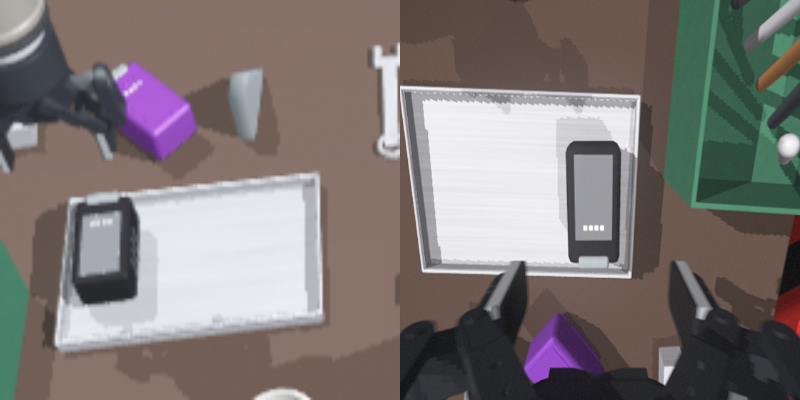

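>>> apply_moves:
  moves: "-1 -0.307 -0.115 0 0 0 0;-1 -0.307 -0.115 0 0 0 0;-1 -0.307 -0.115 0 0 0 0;-1 -0.307 -0.115 0 0 0 0;-1 -0.307 -0.115 0 0 0 0;-1 -0.307 -0.115 0 0 0 0;-1 -0.307 -0.115 0 0 0 0;-1 -0.307 -0.115 0 0 0 0;-1 -0.307 -0.115 0 0 0 0;-1 -0.307 -0.115 0 0 0 0;-1 -0.307 -0.115 0 0 0 0;-1 -0.307 -0.115 0 0 0 0"

```text
t: 25.18
eef_pos: [0.6604, -0.0292, 0.1767]
tool_rot: [0.001, 0.726, -0.688, -0.001]
contact_force: [0.9, -0.2, 0.0]
gripper_width: 1.002
```

>>> apply_moves:
  moves: "-1 -0.307 -0.115 0 0 0 0;-1 0 0 0.25 0 0 0;-1 0 0 0.25 0 0 0;-1 0 0 0 0 0 0;-1 0 0 0 0 0 0"

```text
t: 25.6
eef_pos: [0.6708, 0.0059, 0.116]
tool_rot: [0.002, 0.726, -0.688, -0.002]
contact_force: [0.4, -0.1, 0.2]
gripper_width: 0.998
```

Run:
```python
from h import *
o,P=snap("b8");st(o);go((.6728,.0056,.048));rot((.054,-.9985,0),(0,0,-1))
```

```text
t 25.60 pos [0.6708 0.0059 0.116 ] F [ 0.4 -0.1  0.2] w 0.998 x [ 0.054 -0.999  0.   ] z [-0.005 -0.001 -1.   ]
total [-0.004 -0.006  0.584] rows 2 each [-0.002 -0.003  0.292]
rot units [ 0.022 -0.006 -0.014]  deg 0.10724311588005286
```

View pics/b8_wrist.png

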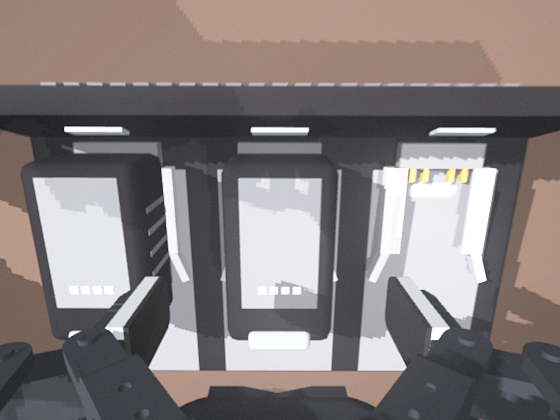

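Centred. Grip, pull back, lift, all as before.

>>> apply_moves:
  moves: "-1 0 0 0.2 0 0 0;-1 0 0 0.2 0 0 0;-1 0 0 0.18 0 0 0;-1 0 0 0 0 0 0;1 0 0 0 0 0 0;1 0 0 0 0 0 0;1 0 0 0 0 0 0;1 0 0 0 0 0 0;1 0 0 0 0 0 0;1 0 0 0 0 0 0"
  force: 60

```text
t: 26.48
eef_pos: [0.6743, 0.0053, 0.0514]
tool_rot: [-0.001, 0.726, -0.688, 0.001]
contact_force: [-2.0, -0.7, 7.6]
gripper_width: 0.67
```

>>> apply_moves:
  moves: "1 0 0.04 0 0 0 0;1 0 0.04 0 0 0 0;1 0 0.04 0 0 0 0;1 0 0.05 0 0 0 0;1 0 0.05 0 0 0 0;1 0 0.05 0 0 0 0;1 0 0.06 0 0 0 0;1 0 0.06 0 0 0 0;1 0 0.06 0 0 0 0;1 0 0.06 0 0 0 0;1 0 0.06 0 0 0 0;1 0 0.04 0 0 0 0"

```text
t: 27.48
eef_pos: [0.6034, 0.0021, 0.0515]
tool_rot: [-0.003, 0.726, -0.688, 0.003]
contact_force: [6.1, 0.8, 7.3]
gripper_width: 0.667
```

>>> apply_moves:
  moves: "1 0 0 0 0 0 0;1 0 0 -0.2 0 0 0;1 0 0 -0.32 0 0 0;1 0 0 -0.32 0 0 0;1 0 0 -0.32 0 0 0;1 0 0 -0.1 0 0 0;1 0 0 0 0 0 0"

```text
t: 28.07
eef_pos: [0.6011, 0.0019, 0.2032]
tool_rot: [-0.003, 0.726, -0.688, 0.001]
contact_force: [1.2, -0.6, -3.5]
gripper_width: 0.669
```

Run:
```python
from h import *
o,P=snap("b9",("wrist","scene"));st(o);go((.519,-.397,.199))
cv2.imwrite("pics/b9s.png",np.hstack([cv2.resize(P["scene"]["image"][:,::,::-1],(400,400)),cv2.resize(P["wrist"]["image"][:,::,::-1],(400,400))]))
```

```text
t 28.07 pos [0.6011 0.0019 0.2032] F [ 1.2 -0.6 -3.5] w 0.669 x [ 0.054 -0.999 -0.002] z [ 0.006  0.002 -1.   ]
total [ 3.289  0.844 -0.006] rows 11 each [ 0.299  0.077 -0.001]
```

View pics/b9s.png

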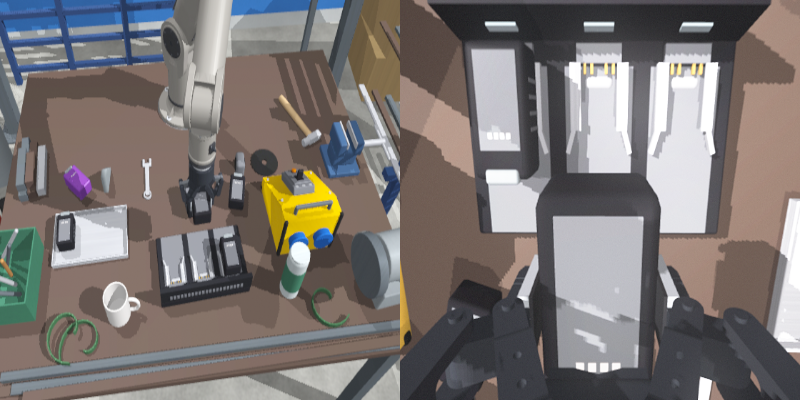

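>>> apply_moves:
  moves: "1 0.299 0.077 0 0 0 0;1 0.299 0.077 0 0 0 0;1 0.299 0.077 0 0 0 0;1 0.299 0.077 0 0 0 0;1 0.299 0.077 0 0 0 0;1 0.299 0.077 0 0 0 0;1 0.299 0.077 0 0 0 0;1 0.299 0.077 0 0 0 0;1 0.299 0.077 0 0 0 0;1 0.299 0.077 0 0 0 0;1 0.299 0.077 0 0 0 0"

```text
t: 29.08
eef_pos: [0.5177, -0.3976, 0.196]
tool_rot: [0.0, 0.726, -0.688, -0.003]
contact_force: [1.0, 0.5, -3.3]
gripper_width: 0.671
```

>>> apply_moves:
  moves: "1 0 0 0.3 0 0 0;1 0 0 0.3 0 0 0;1 0 0 0.3 0 0 0;1 0 0 0.2 0 0 0;1 0 0 0.14 0 0 0;1 0 0 0.1 0 0 0;1 0 0 0.06 0 0 0;1 0 0 0 0 0 0;1 0 0 0 0 0 0"

```text
t: 29.83
eef_pos: [0.5193, -0.3975, 0.0313]
tool_rot: [-0.0, 0.726, -0.688, -0.0]
contact_force: [0.8, -0.7, -3.8]
gripper_width: 0.666
```

Run:
```python
from h import *
o,P=snap("b10",("wrist","scene"));st(o)
cv2.imwrite("pics/b10s.png",np.hstack([cv2.resize(P["scene"]["image"][150:300,50:210,::-1],(400,400)),cv2.resize(P["wrist"]["image"][:,::,::-1],(400,400))]))
```

```text
t 29.83 pos [ 0.5193 -0.3975  0.0313] F [ 0.8 -0.7 -3.8] w 0.666 x [ 0.054 -0.999 -0.001] z [-0.001  0.001 -1.   ]
```

View pics/b10s.png

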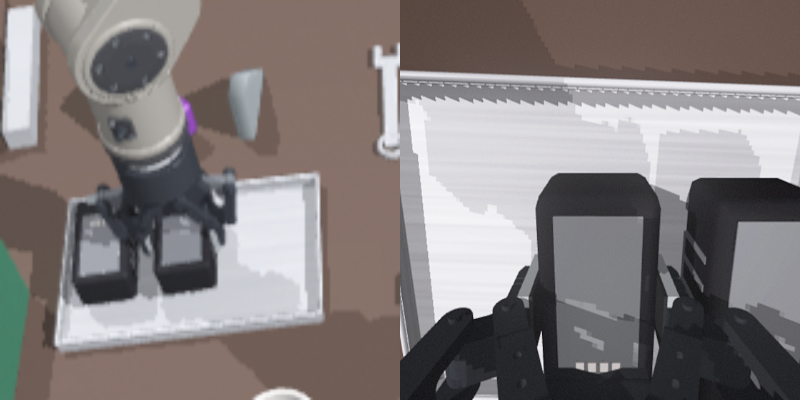

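>>> apply_moves:
  moves: "1 0 0 0.025 0 0 0;1 0 0 0 0 0 0;-0.6 0 0 0 0 0 0;-0.6 0 0 0 0 0 0;-0.6 0 0 0 0 0 0;-0.6 0 0 -0.15 0 0 0;-0.6 0 0 -0.3 0 0 0;-0.6 0 0 -0.3 0 0 0;-0.6 0 0 -0.3 0 0 0;-0.6 0 0 -0.2 0 0 0;-1 0 0 0 0 0 0;-1 0 0 0 0 0 0"

```text
t: 30.93
eef_pos: [0.5204, -0.3983, 0.1807]
tool_rot: [-0.001, 0.726, -0.688, 0.002]
contact_force: [0.6, 0.5, -1.0]
gripper_width: 1.002
```

Run:
```python
from h import *
o,P=snap("b11",("wrist",));st(o);go((.669,.1032,.18))
```

```text
t 30.93 pos [ 0.5204 -0.3983  0.1807] F [ 0.6  0.5 -1. ] w 1.002 x [ 0.054 -0.999  0.002] z [ 0.004 -0.001 -1.   ]
total [-4.098 -1.469 -0.005] rows 14 each [-0.293 -0.105 -0.   ]
```

View pics/b11_wrist.png

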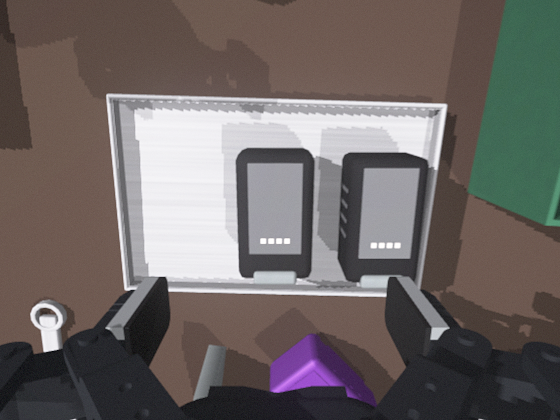

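>>> apply_moves:
  moves: "-1 -0.293 -0.105 0 0 0 0;-1 -0.293 -0.105 0 0 0 0;-1 -0.293 -0.105 0 0 0 0;-1 -0.293 -0.105 0 0 0 0;-1 -0.293 -0.105 0 0 0 0;-1 -0.293 -0.105 0 0 0 0;-1 -0.293 -0.105 0 0 0 0;-1 -0.293 -0.105 0 0 0 0;-1 -0.293 -0.105 0 0 0 0;-1 -0.293 -0.105 0 0 0 0;-1 -0.293 -0.105 0 0 0 0;-1 -0.293 -0.105 0 0 0 0"

```text
t: 31.98
eef_pos: [0.6469, 0.0341, 0.1772]
tool_rot: [0.001, 0.726, -0.688, -0.001]
contact_force: [0.8, -0.6, -0.2]
gripper_width: 1.0
```

>>> apply_moves:
  moves: "-1 -0.293 -0.105 0 0 0 0;-1 -0.293 -0.105 0 0 0 0;-1 0 0 0.25 0 0 0;-1 0 0 0.25 0 0 0;-1 0 0 0 0 0 0;-1 0 0 0 0 0 0"

```text
t: 32.48
eef_pos: [0.667, 0.1032, 0.1164]
tool_rot: [0.002, 0.726, -0.688, -0.002]
contact_force: [0.1, -0.5, 0.6]
gripper_width: 1.002
```

Run:
```python
from h import *
o,P=snap("b12");st(o);go((.669,.1032,.048));rot((.054,-.9985,0),(0,0,-1));print(np.round(o["q"],2))
```

```text
t 32.48 pos [0.667  0.1032 0.1164] F [ 0.1 -0.5  0.6] w 1.002 x [ 0.054 -0.999  0.001] z [-0.005 -0.001 -1.   ]
total [-0.005 -0.005  0.588] rows 2 each [-0.002 -0.003  0.294]
rot units [ 0.024 -0.008 -0.013]  deg 0.11370432747482373
[-0.73  0.71  0.74  1.68 -0.56  0.98 -1.3 ]
```

View pics/b12_wrist.png

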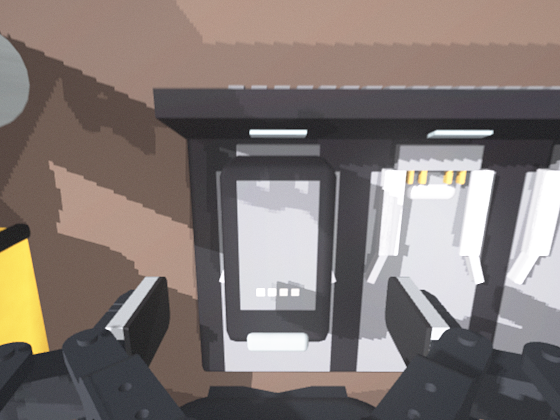

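>>> apply_moves:
  moves: "-1 0 0 0.2 0 0 0;-1 0 0 0.2 0 0 0;-1 0 0 0.18 0 0 0;-1 0 0 0 0 0 0;1 0 0 0 0 0 0;1 0 0 0 0 0 0;1 0 0 0 0 0 0;1 0 0 0 0 0 0;1 0 0 0 0 0 0;1 0 0 0 0 0 0"
  force: 60

```text
t: 33.37
eef_pos: [0.6707, 0.1032, 0.0521]
tool_rot: [-0.002, 0.726, -0.688, 0.001]
contact_force: [-1.6, -0.6, 6.8]
gripper_width: 0.669
```

>>> apply_moves:
  moves: "1 0 0.04 0 0 0 0;1 0 0.04 0 0 0 0;1 0 0.04 0 0 0 0;1 0 0.05 0 0 0 0;1 0 0.05 0 0 0 0;1 0 0.05 0 0 0 0;1 0 0.06 0 0 0 0;1 0 0.06 0 0 0 0;1 0 0.06 0 0 0 0;1 0 0.06 0 0 0 0;1 0 0.06 0 0 0 0;1 0 0.04 0 0 0 0"

```text
t: 34.37
eef_pos: [0.5998, 0.0999, 0.0522]
tool_rot: [-0.004, 0.726, -0.688, 0.003]
contact_force: [7.0, -0.1, 6.5]
gripper_width: 0.672
```

>>> apply_moves:
  moves: "1 0 0 0 0 0 0;1 0 0 -0.2 0 0 0;1 0 0 -0.32 0 0 0;1 0 0 -0.32 0 0 0;1 0 0 -0.32 0 0 0;1 0 0 -0.1 0 0 0;1 0 0 0 0 0 0"

```text
t: 34.95
eef_pos: [0.5973, 0.0997, 0.2037]
tool_rot: [-0.003, 0.726, -0.688, 0.001]
contact_force: [0.6, -0.5, -5.7]
gripper_width: 0.668
```

Run:
```python
from h import *
o,P=snap("b13",("wrist",));st(o);go((.517,-.313,.199))
```

```text
t 34.95 pos [0.5973 0.0997 0.2037] F [ 0.6 -0.5 -5.7] w 0.668 x [ 0.054 -0.999 -0.003] z [ 0.005  0.003 -1.   ]
total [3.4   0.843 0.009] rows 11 each [0.309 0.077 0.001]
```

View pics/b13_wrist.png

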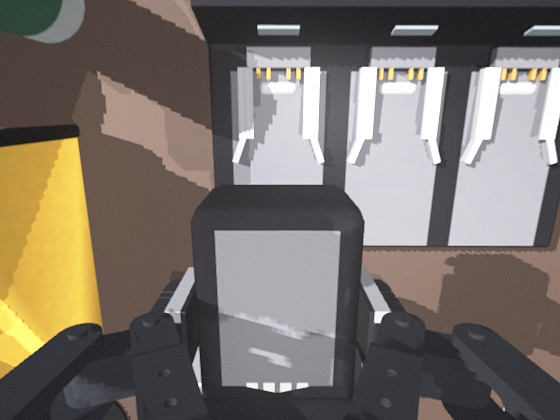

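>>> apply_moves:
  moves: "1 0.309 0.077 0 0 0 0;1 0.309 0.077 0 0 0 0;1 0.309 0.077 0 0 0 0;1 0.309 0.077 0 0 0 0;1 0.309 0.077 0 0 0 0;1 0.309 0.077 0 0 0 0;1 0.309 0.077 0 0 0 0;1 0.309 0.077 0 0 0 0;1 0.309 0.077 0 0 0 0;1 0.309 0.077 0 0 0 0;1 0.309 0.077 0 0 0 0"

```text
t: 35.92
eef_pos: [0.5143, -0.3133, 0.197]
tool_rot: [0.0, 0.726, -0.688, -0.003]
contact_force: [0.5, 0.2, -5.0]
gripper_width: 0.672
```

>>> apply_moves:
  moves: "1 0 0 0.3 0 0 0;1 0 0 0.3 0 0 0;1 0 0 0.3 0 0 0;1 0 0 0.2 0 0 0;1 0 0 0.14 0 0 0;1 0 0 0.1 0 0 0;1 0 0 0.06 0 0 0;1 0 0 0 0 0 0;1 0 0 0 0 0 0"

```text
t: 36.67
eef_pos: [0.5164, -0.3132, 0.0321]
tool_rot: [-0.0, 0.726, -0.688, -0.0]
contact_force: [0.1, -0.0, -4.2]
gripper_width: 0.668
```

Run:
```python
from h import *
o,P=snap("b14",("wrist","scene"));st(o)
cv2.imwrite("pics/b14s.png",np.hstack([cv2.resize(P["scene"]["image"][150:300,50:210,::-1],(400,400)),cv2.resize(P["wrist"]["image"][:,::,::-1],(400,400))]))
```

```text
t 36.67 pos [ 0.5164 -0.3132  0.0321] F [ 0.1 -0.  -4.2] w 0.668 x [ 0.054 -0.999 -0.   ] z [-0.  0. -1.]
```

View pics/b14s.png

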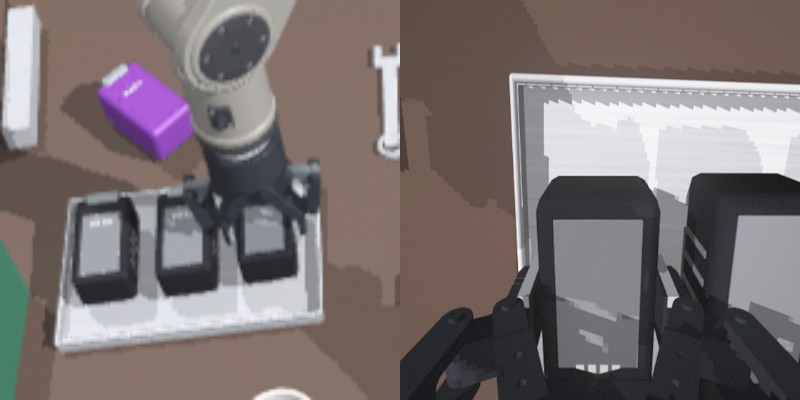

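>>> apply_moves:
  moves: "1 0 0 0.03 0 0 0;1 0 0 0 0 0 0;-0.6 0 0 0 0 0 0;-0.6 0 0 0 0 0 0;-0.6 0 0 0 0 0 0;-0.6 0 0 -0.15 0 0 0;-0.6 0 0 -0.3 0 0 0;-0.6 0 0 -0.3 0 0 0;-1 0 0 -0.32 0 0 0;-1 0 0 -0.32 0 0 0;-1 0 0 -0.32 0 0 0;-1 0 0 -0.32 0 0 0"

```text
t: 37.77
eef_pos: [0.5162, -0.3135, 0.2747]
tool_rot: [-0.0, 0.726, -0.688, 0.0]
contact_force: [1.3, -1.5, -0.2]
gripper_width: 0.998
```

>>> apply_moves:
  moves: "-1 -0.303 0.022 0 0 0 0;-1 -0.303 0.022 0 0 0 0;-1 -0.303 0.022 0 0 0 0;-1 -0.303 0.022 0 0 0 0;-1 -0.303 0.022 0 0 0 0;-1 -0.303 0.022 0 0 0 0;-1 -0.303 0.022 0 0 0 0;-1 -0.303 0.022 0 0 0 0;-1 -0.303 0.022 0 0 0 0;-1 -0.303 0.022 0 0 0 0;-1 -0.303 0.022 0 0 0 0;-1 0 0 0 0 0 0"

```text
t: 38.77
eef_pos: [0.4649, 0.0921, 0.2727]
tool_rot: [-0.001, 0.729, -0.684, -0.001]
contact_force: [-0.3, 0.1, -0.4]
gripper_width: 1.001
```

>>> apply_moves:
  moves: "-1 0 0 0 0 0 0;-1 0 0 0 0 0 0"

```text
t: 38.93
eef_pos: [0.466, 0.084, 0.2727]
tool_rot: [-0.0, 0.726, -0.688, -0.0]
contact_force: [-0.2, -0.8, -0.4]
gripper_width: 1.001
```

Run:
```python
from h import *
o,P=snap("c1",("wrist","top"));st(o);print(np.round(o["q"],2))
for d in nets.spot_point(P["wrist"],"flat0_mid")[:4]:
    print(np.round(d["location"],1),round(d["score"],2),np.round(atz(P["wrist"],d["location"],.028,o),4))
```

```text
t 38.93 pos [0.466  0.084  0.2727] F [-0.2 -0.8 -0.4] w 1.001 x [ 0.054 -0.999 -0.001] z [ 0.     0.001 -1.   ]
[-1.12  0.11  0.9   2.01 -0.1   1.06 -1.7 ]
[360.1 204.2] 0.71 [ 0.443  -0.0074  0.028 ]
```

View pics/c1_wrist.png

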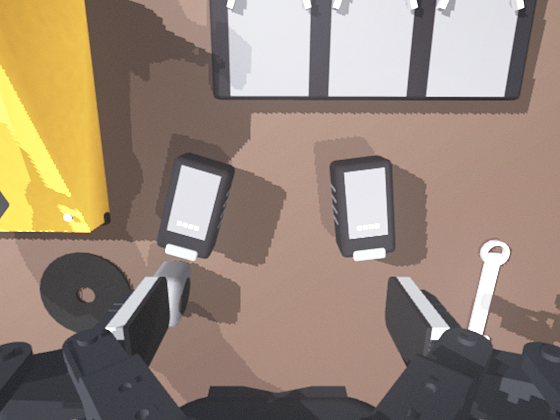

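View pics/c1_top.png

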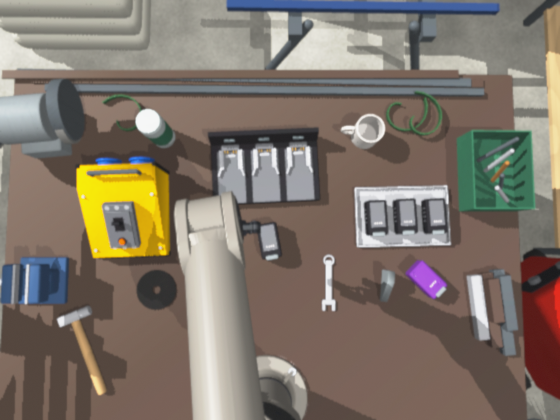

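```bash
cat >> h.py <<'E'
def label(W,o,roi,z,thr=125,show=None):
    x0,y0,x1,y1=roi; g=cv2.cvtColor(W["image"],cv2.COLOR_RGB2GRAY)[y0:y1,x0:x1]; s=W["image"][y0:y1,x0:x1].astype(int)
    m=((g>thr)&(abs(s[...,0]-s[...,2])<30)).astype(np.uint8)
    m=cv2.morphologyEx(m,cv2.MORPH_OPEN,np.ones((5,5),np.uint8))
    n,l,stt,c=cv2.connectedComponentsWithStats(m); k=1+np.argmax(stt[1:,4]); 
    cnt=max(cv2.findContours((l==k).astype(np.uint8),cv2.RETR_EXTERNAL,cv2.CHAIN_APPROX_NONE)[0],key=cv2.contourArea)[:,0,:]+np.array([x0,y0])
    X=np.array([atz(W,p,z,o)[:2] for p in cnt]).astype(np.float32)
    r=cv2.minAreaRect(X*1000); box=cv2.boxPoints(r)/1000
    e=[box[1]-box[0],box[2]-box[1]]; L=max(e,key=np.linalg.norm); L=L*np.sign(L[0]); 
    c=box.mean(0); yaw=np.arctan2(L[1],L[0]); print("label",np.round(c,4),"yaw",np.degrees(yaw).round(2),"size",np.round(r[1],1),"centre",np.round(c-.0045*np.array([np.cos(yaw),np.sin(yaw)]),4)); return c,yaw
E
python3 - <<'E'
from h import *
o,P=pickle.load(open("pics/c1.pkl","rb"));W=P["wrist"]
label(W,o,(335,160,400,246),.056);label(W,o,(160,150,235,246),.056)
o,P=pickle.load(open("pics/b12.pkl","rb"));W=P["wrist"]
label(W,o,(230,170,328,312),.084,110)
o,P=pickle.load(open("pics/b8.pkl","rb"));W=P["wrist"]
label(W,o,(230,170,328,312),.084,110)
E
```

```text
label [ 0.4505 -0.0064] yaw 10.3 size [71.1 41.1] centre [ 0.4461 -0.0073]
label [0.4416 0.1681] yaw -13.71 size [41.  70.9] centre [0.4372 0.1692]
label [0.6697 0.1033] yaw 2.99 size [70.9 40.9] centre [0.6653 0.1031]
label [0.675  0.0053] yaw 2.92 size [70.9 41.1] centre [0.6705 0.0051]
```

>>> apply_moves:
  moves: "-1 0 0 0 0 0 -0.9;-1 0 0 0 0 0 -0.9;-1 0.144 0.06 0.254 0 0 0;-1 0.144 0.06 0.254 0 0 0;-1 0.144 0.06 0.254 0 0 0;-1 0.144 0.06 0.254 0 0 0;-1 0.144 0.06 0.254 0 0 0;-1 0 0 0 0 0 0;-1 0 0 0 0 0 0"

```text
t: 39.83
eef_pos: [0.4446, -0.0093, 0.1191]
tool_rot: [0.002, 0.766, -0.643, -0.001]
contact_force: [0.4, 1.2, 0.9]
gripper_width: 1.004
```

Run:
```python
from h import *
o,P=snap("c2",("wrist",));st(o);print(np.round(o["q"],2));go((.446,-.0073,.019));c,s=np.cos(np.radians(10.3)),np.sin(np.radians(10.3));rot((s,-c,0),(0,0,-1))
W=P["wrist"];print(proj(W,(.4505,-.0064,.056),o)); u=proj(W,(.4505,-.0064,.056),o).astype(int)
```

```text
t 39.83 pos [ 0.4446 -0.0093  0.1191] F [0.4 1.2 0.9] w 1.004 x [ 0.174 -0.985  0.001] z [-0.003 -0.001 -1.   ]
[-0.79  0.34  0.8   2.23 -0.38  0.71 -1.12]
total [-0.006 -0.     0.843] rows 3 each [-0.002 -0.     0.281]
rot units [ 0.005 -0.002 -0.041]  deg 0.16558327274676427
[274.32040817 223.80102139]
```

View pics/c2_wrist.png

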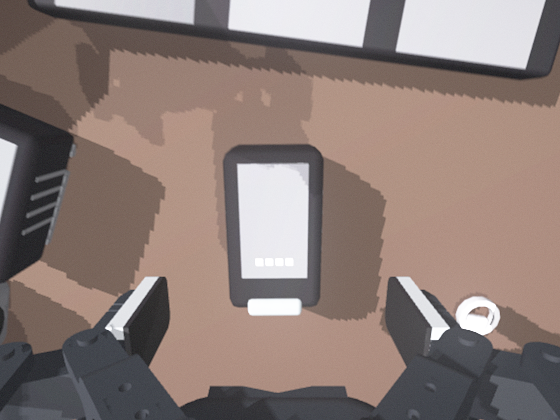

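>>> apply_moves:
  moves: "-1 0 0 0.3 0 0 -0.04;-1 0 0 0.3 0 0 0;-1 0 0 0.23 0 0 0;-1 0 0 0 0 0 0;1 0 0 0 0 0 0;1 0 0 0 0 0 0;1 0 0 0 0 0 0;1 0 0 0 0 0 0;1 0 0 0 0 0 0;1 0 0 0 0 0 0"
  force: 60

```text
t: 40.72
eef_pos: [0.448, -0.0064, 0.0228]
tool_rot: [-0.002, 0.769, -0.64, 0.001]
contact_force: [-0.6, 0.2, 7.1]
gripper_width: 0.665
```

>>> apply_moves:
  moves: "1 0 0 -0.2 0 0 0;1 0 0 -0.3 0 0 0;1 0 0 -0.3 0 0 0;1 0 0 -0.2 0 0 0;1 0 0 0 0 0 0.9;1 0 0 0 0 0 0.94;1 0 0 0 0 0 0;1 0 0 0 0 0 0"

```text
t: 41.38
eef_pos: [0.4458, -0.0064, 0.1412]
tool_rot: [-0.001, 0.727, -0.687, -0.0]
contact_force: [0.8, 0.1, -3.9]
gripper_width: 0.665
```

```bash
cat >> h.py <<'E'
def inhand(tag,roi=(205,215,350,392),thr=105):
    """label bright rect in wrist px"""
    o,P=pickle.load(open(f"pics/{tag}.pkl","rb"));W=P["wrist"];x0,y0,x1,y1=roi
    g=cv2.GaussianBlur(cv2.cvtColor(W["image"],cv2.COLOR_RGB2GRAY),(3,3),0); r=g[y0:y1,x0:x1]
    t,m=cv2.threshold(r,0,255,cv2.THRESH_OTSU)
    cnt=max(cv2.findContours(m,cv2.RETR_EXTERNAL,cv2.CHAIN_APPROX_NONE)[0],key=cv2.contourArea)[:,0,:]
    x,y,w,h=cv2.boundingRect(cnt); print(tag,"label px x",x+x0,x+w+x0,"y",y+y0,y+h+y0,"thr",t,"w",round(o["gripper_width"],3))
E
python3 - <<'E'
from h import *
o,P=snap("c3",("wrist",));st(o);rot((.054,-.9985,0),(0,0,-1))
for t in("b5","b9","b13","c3"): inhand(t)
E
```

```text
t 41.38 pos [ 0.4458 -0.0064  0.1412] F [ 0.8  0.1 -3.9] w 0.665 x [ 0.057 -0.998 -0.002] z [ 0.001  0.002 -1.   ]
rot units [-0.009  0.017  0.037]  deg 0.16635624614066988
b5 label px x 214 342 y 222 392 thr 87.0 w 0.667
b9 label px x 214 342 y 227 392 thr 127.0 w 0.669
b13 label px x 214 341 y 230 392 thr 114.0 w 0.668
c3 label px x 213 342 y 221 392 thr 139.0 w 0.665
```

View pics/c3_wrist.png

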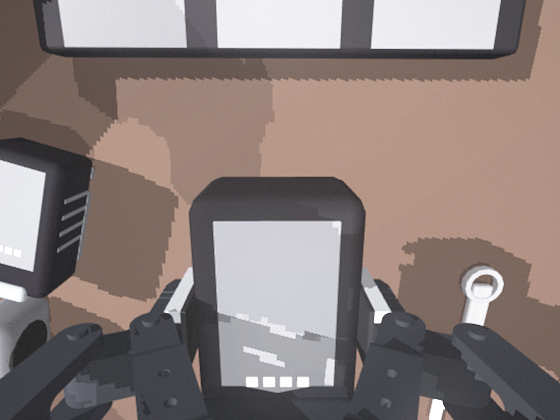

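Run:
```python
from h import *
go((.598,.0012,.1412));go((.598,.0012,.055))
```

```text
total [ 0.007 -1.27  -0.002] rows 4 each [ 0.002 -0.318 -0.   ]
total [ 0.008 -1.27   0.717] rows 5 each [ 0.002 -0.254  0.143]
```

>>> apply_moves:
  moves: "1 0.002 -0.254 0 0 0 0.02;1 0.002 -0.254 0 0 0 0;1 0.002 -0.254 0 0 0 0;1 0.002 -0.254 0 0 0 0;1 0 -0.254 0 0 0 0;1 0 0 0.2 0 0 0;1 0 0 0.25 0 0 0;1 0 0 0.18 0 0 0;1 0 0 0.06 0 0 0;1 0 0 0 0 0 0;1 0 0 0 0 0 0;1 0 0 0 0 0 0"

```text
t: 42.43
eef_pos: [0.5992, 0.0001, 0.0591]
tool_rot: [-0.001, 0.726, -0.688, 0.001]
contact_force: [-0.2, -0.4, -3.0]
gripper_width: 0.666
```

Run:
```python
from h import *
o,P=snap("c4",("wrist",));st(o);go((.598,.0012,.051));rot((.054,-.9985,0),(0,0,-1))
```

```text
t 42.43 pos [5.992e-01 1.000e-04 5.910e-02] F [-0.2 -0.4 -3. ] w 0.666 x [ 0.053 -0.999 -0.   ] z [ 0.002  0.001 -1.   ]
total [-0.008  0.01   0.069] rows 1 each [-0.008  0.01   0.069]
rot units [-0.039  0.009 -0.014]  deg 0.1670844360426413
```

View pics/c4_wrist.png

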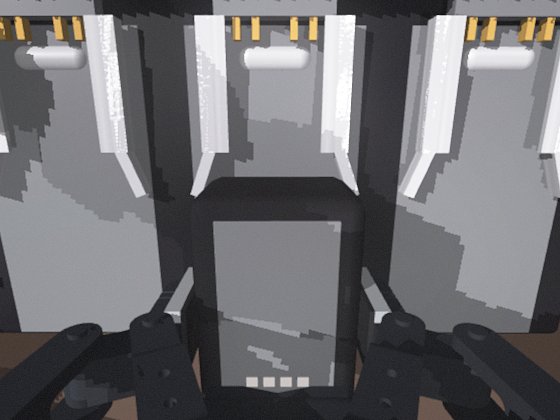

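>>> apply_moves:
  moves: "1 -0.01 0 0.03 0 0 0;1 0 0 0.03 0 0 0;1 0 0 0 0 0 0;1 0 0 0 0 0 0"

```text
t: 42.82
eef_pos: [0.5988, 0.002, 0.0509]
tool_rot: [-0.001, 0.726, -0.688, 0.0]
contact_force: [0.9, 1.2, -0.1]
gripper_width: 0.667
```

>>> apply_moves:
  moves: "1 0 -0.05 0 0 0 0;1 0 -0.05 0 0 0 0;1 0 -0.05 0 0 0 0;1 0 -0.05 0 0 0 0;1 0 -0.05 0 0 0 0;1 0 -0.05 0 0 0 0;1 0 -0.05 0 0 0 0;1 0 0 0 0 0 0"

```text
t: 43.48
eef_pos: [0.64, 0.0031, 0.0509]
tool_rot: [0.0, 0.725, -0.688, -0.0]
contact_force: [-4.1, -0.2, 5.7]
gripper_width: 0.669
```

Run:
```python
from h import *
o,P=snap("c5",("wrist","scene"));st(o);inhand("c5")
cv2.imwrite("pics/c5s.png",np.hstack([cv2.resize(P["scene"]["image"][180:330,200:360,::-1],(400,400)),cv2.resize(P["wrist"]["image"][:,::,::-1],(400,400))]))
```

```text
t 43.48 pos [0.64   0.0031 0.0509] F [-4.1 -0.2  5.7] w 0.669 x [ 0.052 -0.999 -0.   ] z [-0.001  0.    -1.   ]
c5 label px x 213 342 y 221 392 thr 94.0 w 0.669
```

View pics/c5s.png

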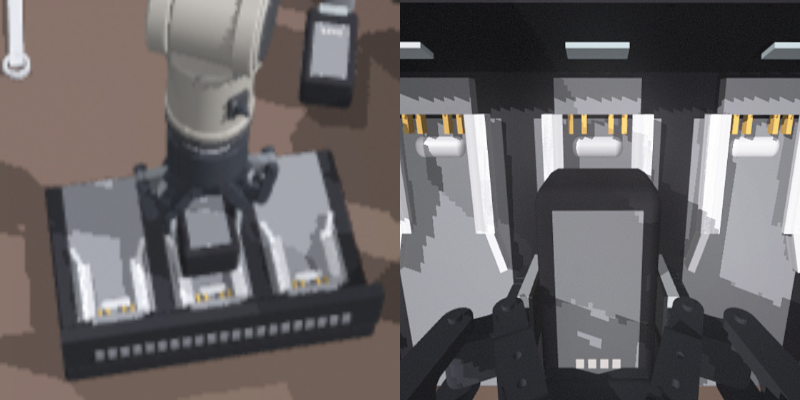

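Sliding in cleanly, no slip in the jaws. Continue to the stop.

>>> apply_moves:
  moves: "1 0 -0.04 0 0 0 0;1 0 -0.04 0 0 0 0;1 0 -0.04 0 0 0 0;1 0 -0.04 0 0 0 0;1 0 -0.04 0 0 0 0;1 0 0 0 0 0 0"

```text
t: 44.08
eef_pos: [0.6637, 0.0044, 0.051]
tool_rot: [0.0, 0.725, -0.688, -0.0]
contact_force: [-2.8, -0.6, 5.5]
gripper_width: 0.673
```

>>> apply_moves:
  moves: "1 0 -0.03 0 0 0 0;1 0 -0.02 0 0 0 0;1 0 0 0 0 0 0;1 0 0 0 0 0 0"

```text
t: 44.42
eef_pos: [0.6713, 0.0053, 0.0509]
tool_rot: [-0.001, 0.726, -0.688, 0.001]
contact_force: [2.5, -0.5, 0.7]
gripper_width: 0.672
```

>>> apply_moves:
  moves: "1 0 -0.02 0 0 0 0;1 0 0 0 0 0 0;1 0 0 0 0 0 0"

```text
t: 44.67
eef_pos: [0.6715, 0.0052, 0.0509]
tool_rot: [0.0, 0.725, -0.688, -0.001]
contact_force: [-4.9, 0.3, 9.8]
gripper_width: 0.671
```

Run:
```python
from h import *
o,P=snap("c6",("wrist","scene"));st(o);inhand("c6")
```

```text
t 44.67 pos [0.6715 0.0052 0.0509] F [-4.9  0.3  9.8] w 0.671 x [ 0.053 -0.999 -0.001] z [-0.002  0.001 -1.   ]
c6 label px x 213 342 y 221 392 thr 103.0 w 0.671
```

View pics/c6_wrist.png

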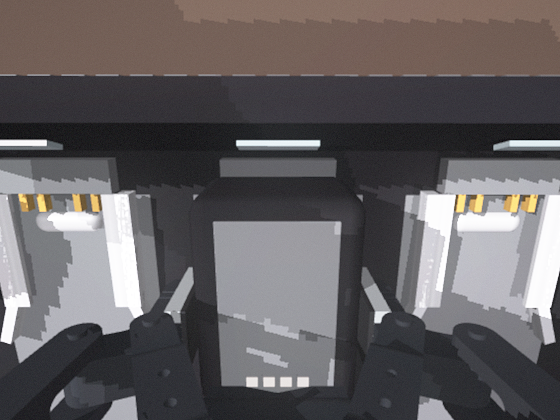

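>>> apply_moves:
  moves: "1 0 -0.03 0 0 0 0;1 0 0 0 0 0 0;1 0 0 0 0 0 0"

```text
t: 45.02
eef_pos: [0.6725, 0.0052, 0.051]
tool_rot: [0.002, 0.725, -0.688, -0.003]
contact_force: [-13.4, -0.4, 17.7]
gripper_width: 0.666
```

>>> apply_moves:
  moves: "1 0 0.05 0 0 0 0;1 0 0 0 0 0 0;-0.6 0 0 0 0 0 0;-0.6 0 0 0 0 0 0;-0.6 0 0 0 0 0 0;-0.6 0 0 -0.2 0 0 0;-1 0 0 -0.3 0 0 0;-1 0 0 -0.3 0 0 0;-1 0 0 -0.3 0 0 0;-1 0 0 -0.3 0 0 0;-1 0 0 0 0 0 0;-1 0 0 0 0 0 0"

```text
t: 46.02
eef_pos: [0.671, 0.0051, 0.2206]
tool_rot: [-0.002, 0.726, -0.688, 0.001]
contact_force: [0.5, -0.2, -1.4]
gripper_width: 0.999
```

Run:
```python
from h import *
o,P=snap("c7",("wrist","top"));st(o);print(np.round(o["q"],2))
label(P["wrist"],o,(225,150,335,320),.084,100)
go((.46,.1,.30))
```

```text
t 46.02 pos [0.671  0.0051 0.2206] F [ 0.5 -0.2 -1.4] w 0.999 x [ 0.053 -0.999 -0.001] z [ 0.004  0.001 -1.   ]
[-0.64  0.59  0.81  1.62 -0.47  1.13 -1.23]
label [0.6746 0.0045] yaw 3.04 size [69.9 41.5] centre [0.6701 0.0043]
total [-0.878  1.7   -0.685] rows 7 each [-0.125  0.243 -0.098]
```

View pics/c7_wrist.png

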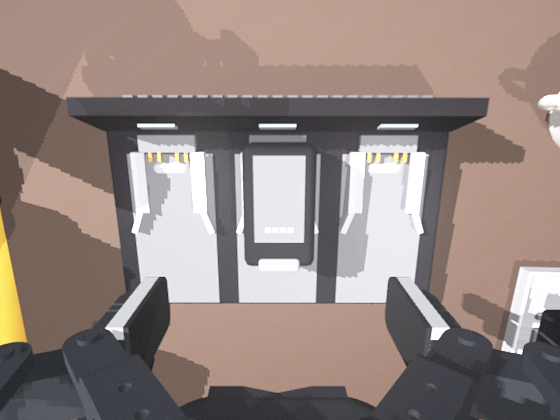

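View pics/c7_top.png

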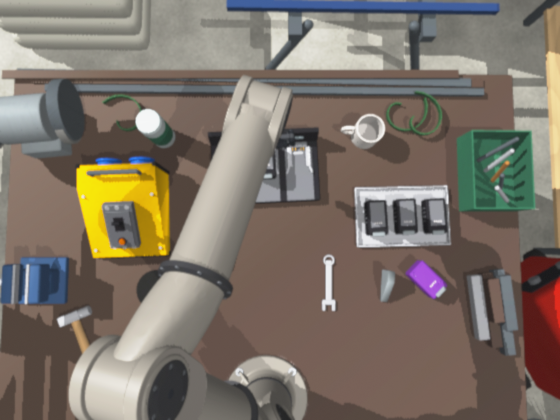

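>>> apply_moves:
  moves: "-1 -0.15 0.21 -0.07 0 0 0;-1 -0.15 0.21 -0.07 0 0 0;-1 -0.15 0.21 -0.07 0 0 0;-1 -0.15 0.21 -0.07 0 0 0;-1 -0.15 0.21 -0.07 0 0 0;-1 -0.15 0.21 -0.07 0 0 0;-1 -0.15 0.21 -0.07 0 0 0;-1 -0.15 0.21 -0.07 0 0 0;-1 0 0 0 0 0 0;-1 0 0 0 0 0 0;-1 0 0 0 0 0 0"

```text
t: 47.03
eef_pos: [0.4606, 0.1384, 0.2849]
tool_rot: [0.001, 0.726, -0.688, -0.0]
contact_force: [-0.1, -0.4, -0.3]
gripper_width: 0.995
```

Run:
```python
from h import *
o,P=snap("d1",("wrist",));st(o);print(np.round(o["q"],2))
for d in nets.spot_point(P["wrist"],"flat0_mid")[:4]:
    print(np.round(d["location"],1),round(d["score"],2),np.round(atz(P["wrist"],d["location"],.028,o),4))
```

```text
t 47.03 pos [0.4606 0.1384 0.2849] F [-0.1 -0.4 -0.3] w 0.995 x [ 0.054 -0.999  0.   ] z [-0.001 -0.    -1.   ]
[-1.3   0.12  0.98  1.98 -0.11  1.1  -1.79]
[519.4 292.7] 0.71 [ 0.3347 -0.1614  0.028 ]
```

View pics/d1_wrist.png

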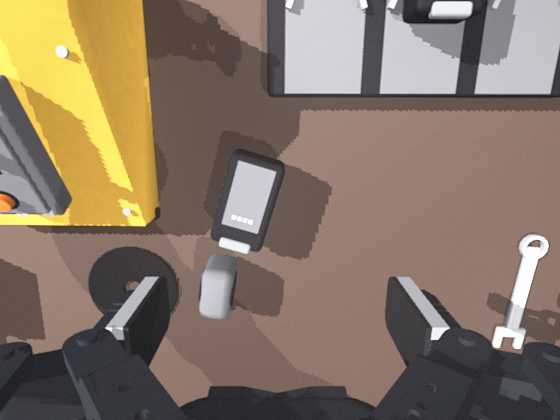

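Run:
```python
from h import *
o,P=pickle.load(open("pics/d1.pkl","rb"));W=P["wrist"]
c,y=label(W,o,(215,150,285,240),.056,110)
# tape measure extents & box front-right corner
for n,p in(("tape",(218,285)),("tapeL",(198,310)),("tapetop",(220,255)),("boxcorner",(158,215))): print(n,np.round(atz(W,p,.05,o),3))
t=np.array([*(c-.0045*np.array([np.cos(y),np.sin(y)])),.12]); print(t)
s,cc=np.sin(y),np.cos(y); rot((s,-cc,0),(0,0,-1),o)
d=t-o["eef_pos"];print("after-rot units",np.round([(s*d[0]-cc*d[1])/.12,(-cc*d[0]-s*d[1])/.12,-d[2]/.12],3))
```

```text
label [0.4416 0.168 ] yaw -13.67 size [41. 71.] centre [0.4372 0.169 ]
tape [0.337 0.199 0.05 ]
tapeL [0.304 0.222 0.05 ]
tapetop [0.374 0.197 0.05 ]
boxcorner [0.416 0.264 0.05 ]
[0.43723392 0.16904898 0.12      ]
rot units [ 0.014 -0.007  4.191]  deg 16.7626877166334
after-rot units [-0.202  0.249  1.374]
```

>>> apply_moves:
  moves: "-1 0 0 0.15 0 0 0.838;-1 0 0 0.25 0 0 0.838;-1 0 0 0.25 0 0 0.838;-1 0 0 0.25 0 0 0.838;-1 0 0 0.25 0 0 0.838;-1 -0.1 0.125 0.12 0 0 0;-1 -0.1 0.125 0.1 0 0 0;-1 0 0 0 0 0 0;-1 0 0 0 0 0 0"

```text
t: 47.88
eef_pos: [0.4375, 0.1678, 0.1201]
tool_rot: [-0.001, -0.617, 0.787, -0.001]
contact_force: [0.6, -0.6, 0.5]
gripper_width: 1.0
```

Run:
```python
from h import *
o,P=snap("d2",("wrist",));st(o);print(np.round(o["q"],2));go((.4372,.169,.019));y=np.radians(-13.7);rot((np.sin(y),-np.cos(y),0),(0,0,-1),o)
```

```text
t 47.88 pos [0.4375 0.1678 0.1201] F [ 0.6 -0.6  0.5] w 1.000 x [-0.238 -0.971  0.003] z [-0.002 -0.003 -1.   ]
[-1.2   0.41  0.87  2.18 -0.46  0.75 -1.84]
total [-0.01   0.013  0.849] rows 3 each [-0.003  0.004  0.283]
rot units [ 0.013 -0.04  -0.017]  deg 0.18269583195675318
```

View pics/d2_wrist.png

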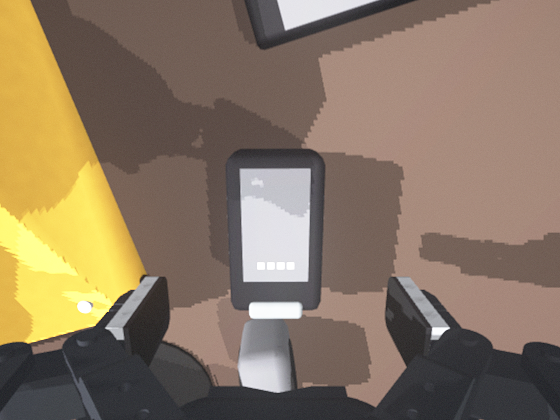

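>>> apply_moves:
  moves: "-1 -0.01 0.01 0.3 0 0 0;-1 0 0 0.3 0 0 0;-1 0 0 0.24 0 0 0;-1 0 0 0 0 0 0;1 0 0 0 0 0 0;1 0 0 0 0 0 0;1 0 0 0 0 0 0;1 0 0 0 0 0 0;1 0 0 0 0 0 0;1 0 0 0 0 0 0"
  force: 60

```text
t: 48.77
eef_pos: [0.4385, 0.1702, 0.0225]
tool_rot: [0.002, -0.617, 0.787, -0.0]
contact_force: [0.2, -2.5, 8.2]
gripper_width: 0.671
```

>>> apply_moves:
  moves: "1 0 0 -0.2 0 0 0;1 0 0 -0.3 0 0 0;1 0 0 -0.3 0 0 0;1 0 0 -0.2 0 0 0;1 0 -0.2 0 0 0 0;1 0 -0.2 0 0 0 -0.84;1 0 0 0 0 0 -0.84;1 0 0 0 0 0 -0.84;1 0 0 0 0 0 -0.84;1 0 0 0 0 0 -0.84;1 0 0 0 0 0 0;1 0 0 0 0 0 0"

```text
t: 49.77
eef_pos: [0.4832, 0.1591, 0.1412]
tool_rot: [-0.001, 0.725, -0.689, -0.0]
contact_force: [0.3, -0.5, -4.2]
gripper_width: 0.67
```

Run:
```python
from h import *
o,P=snap("d3",("wrist",));st(o);rot((.054,-.9985,0),(0,0,-1))
for t in("b13","c3","d3"): inhand(t)
go((.5945,.0998,.141));print(np.round(o["q"],2))
```

```text
t 49.77 pos [0.4832 0.1591 0.1412] F [ 0.3 -0.5 -4.2] w 0.670 x [ 0.052 -0.999 -0.002] z [ 0.001  0.002 -1.   ]
rot units [-0.008  0.018 -0.031]  deg 0.14749033108989848
b13 label px x 214 341 y 230 392 thr 114.0 w 0.668
c3 label px x 213 342 y 221 392 thr 139.0 w 0.665
d3 label px x 212 342 y 218 392 thr 129.0 w 0.67
total [ 0.542 -0.9    0.   ] rows 4 each [ 0.135 -0.225  0.   ]
[-1.07  0.41  0.8   2.07 -0.41  0.81 -1.55]
```

View pics/d3_wrist.png

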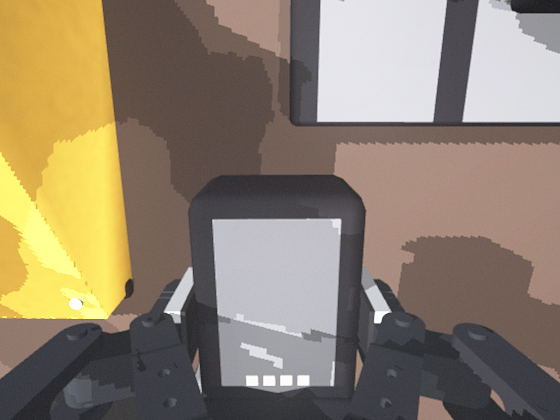

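>>> apply_moves:
  moves: "1 0.109 -0.175 0 0 0 -0.03;1 0.109 -0.175 0 0 0 0;1 0.109 -0.175 0 0 0 0;1 0.109 -0.175 0 0 0 0;1 0.109 -0.175 0 0 0 0;1 0 0 0.2 0 0 0;1 0 0 0.25 0 0 0;1 0 0 0.18 0 0 0;1 0 0 0.06 0 0 0;1 0 0 0 0 0 0;1 0 0 0 0 0 0;1 0 0 0 0 0 0"

```text
t: 50.82
eef_pos: [0.593, 0.0996, 0.0593]
tool_rot: [-0.001, 0.726, -0.687, 0.001]
contact_force: [0.4, -0.1, -3.5]
gripper_width: 0.668
```

Run:
```python
from h import *
o,P=snap("d4",("wrist",));st(o);go((.5914,.0992,.051));rot((.054,-.9985,0),(0,0,-1))
```

```text
t 50.82 pos [0.593  0.0996 0.0593] F [ 0.4 -0.1 -3.5] w 0.668 x [ 0.055 -0.998 -0.001] z [ 0.003  0.001 -1.   ]
total [0.004 0.014 0.069] rows 1 each [0.004 0.014 0.069]
rot units [-0.04   0.014  0.022]  deg 0.1929356453675633
```

View pics/d4_wrist.png

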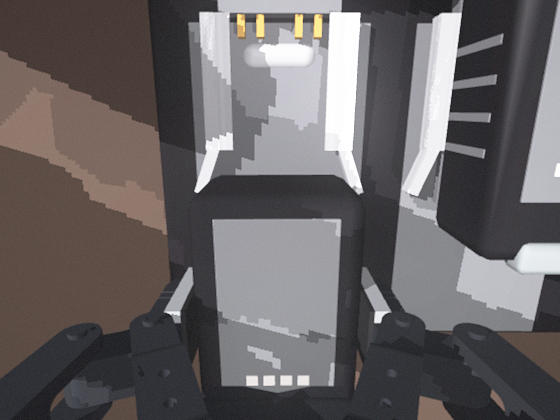

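>>> apply_moves:
  moves: "1 0.004 0 0.03 0 0 0;1 0 0 0.03 0 0 0;1 0 0 0 0 0 0;1 0 0 0 0 0 0"

```text
t: 51.2
eef_pos: [0.5921, 0.0992, 0.0506]
tool_rot: [-0.0, 0.727, -0.687, -0.0]
contact_force: [0.2, -0.1, -2.9]
gripper_width: 0.668
```

>>> apply_moves:
  moves: "1 0 -0.05 0 0 0 0;1 0 -0.05 0 0 0 0;1 0 -0.05 0 0 0 0;1 0 -0.05 0 0 0 0;1 0 -0.05 0 0 0 0;1 0 -0.05 0 0 0 0;1 0 -0.05 0 0 0 0;1 0 0 0 0 0 0"

```text
t: 51.87
eef_pos: [0.6353, 0.1013, 0.0506]
tool_rot: [-0.001, 0.727, -0.687, 0.001]
contact_force: [0.5, -1.0, 3.8]
gripper_width: 0.67
```

Run:
```python
from h import *
o,P=snap("d5",("wrist","scene"));st(o);inhand("d5")
cv2.imwrite("pics/d5s.png",np.hstack([cv2.resize(P["scene"]["image"][180:330,200:360,::-1],(400,400)),cv2.resize(P["wrist"]["image"][:,::,::-1],(400,400))]))
```

```text
t 51.87 pos [0.6353 0.1013 0.0506] F [ 0.5 -1.   3.8] w 0.670 x [ 0.056 -0.998 -0.   ] z [ 0.002  0.    -1.   ]
d5 label px x 212 342 y 218 392 thr 141.0 w 0.67
```

View pics/d5s.png

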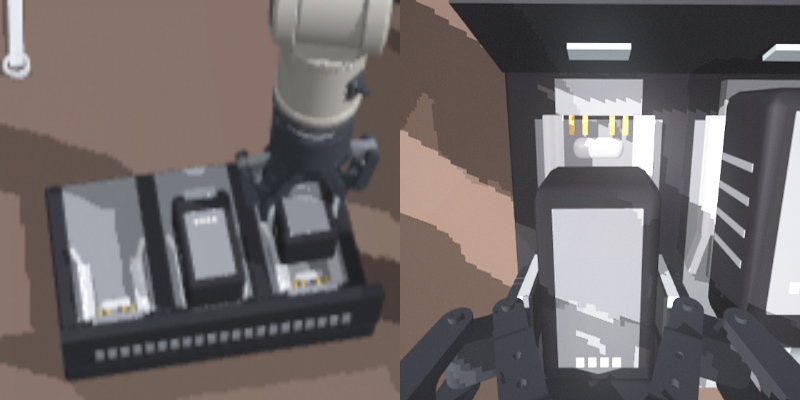

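>>> apply_moves:
  moves: "1 0 -0.04 0 0 0 0;1 0 -0.04 0 0 0 0;1 0 -0.04 0 0 0 0;1 0 -0.04 0 0 0 0;1 0 -0.04 0 0 0 0;1 0 0 0 0 0 0"

```text
t: 52.47
eef_pos: [0.6576, 0.1025, 0.0508]
tool_rot: [-0.0, 0.726, -0.687, -0.0]
contact_force: [-0.1, 0.0, 1.0]
gripper_width: 0.673
```

>>> apply_moves:
  moves: "1 0 -0.03 0 0 0 0;1 0 -0.02 0 0 0 0;1 0 0 0 0 0 0;1 0 0 0 0 0 0"

```text
t: 52.8
eef_pos: [0.6651, 0.1033, 0.0507]
tool_rot: [-0.001, 0.727, -0.687, 0.001]
contact_force: [3.0, 0.6, -0.9]
gripper_width: 0.663
```

>>> apply_moves:
  moves: "1 0 -0.02 0 0 0 0;1 0 0 0 0 0 0;1 0 0 0 0 0 0"

```text
t: 53.05
eef_pos: [0.6653, 0.1032, 0.0507]
tool_rot: [0.0, 0.727, -0.687, -0.001]
contact_force: [-2.6, 0.2, 5.4]
gripper_width: 0.668
```

Run:
```python
from h import *
o,P=snap("d6",("wrist","scene"));st(o);inhand("d6")
```

```text
t 53.05 pos [0.6653 0.1032 0.0507] F [-2.6  0.2  5.4] w 0.668 x [ 0.056 -0.998 -0.001] z [-0.002  0.001 -1.   ]
d6 label px x 212 342 y 219 392 thr 162.0 w 0.668
```

View pics/d6_wrist.png

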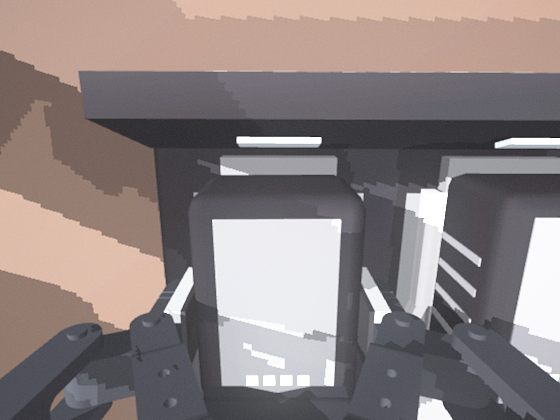

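Home as predicted (TCP x 0.6653). A little more push, then release and back away clear.

>>> apply_moves:
  moves: "1 0 -0.03 0 0 0 0;1 0 0 0 0 0 0;1 0 0 0 0 0 0"

```text
t: 53.4
eef_pos: [0.6664, 0.1032, 0.0508]
tool_rot: [0.002, 0.726, -0.687, -0.003]
contact_force: [-12.5, -0.2, 13.9]
gripper_width: 0.672
```

>>> apply_moves:
  moves: "1 0 0.05 0 0 0 0;1 0 0 0 0 0 0;-0.6 0 0 0 0 0 0;-0.6 0 0 0 0 0 0;-0.6 0 0 0 0 0 0;-0.6 0 0 -0.2 0 0 0;-1 0 0 -0.3 0 0 0;-1 0 0 -0.3 0 0 0;-1 0 0 -0.3 0 0 0;-1 0 0 -0.3 0 0 0;-1 0 0 0 0 0 0;-1 0 0 0 0 0 0"

```text
t: 54.4
eef_pos: [0.6648, 0.1029, 0.2208]
tool_rot: [-0.002, 0.727, -0.687, 0.001]
contact_force: [-0.1, 0.8, -1.3]
gripper_width: 1.001
```

Run:
```python
from h import *
o,P=snap("e1",("wrist",));st(o)
label(P["wrist"],o,(240,145,330,255),.084,110)
```

```text
t 54.40 pos [0.6648 0.1029 0.2208] F [-0.1  0.8 -1.3] w 1.001 x [ 0.056 -0.998 -0.001] z [ 0.004  0.002 -1.   ]
label [0.6687 0.1037] yaw 3.26 size [70.7 41. ] centre [0.6642 0.1035]
```

View pics/e1_wrist.png

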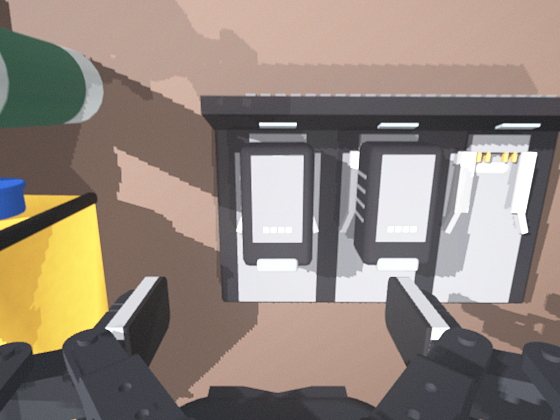

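>>> apply_moves:
  moves: "-1 0.3 0.1 -0.1 0 0 0;-1 0.3 0.1 -0.1 0 0 0;-1 0.3 0.1 -0.1 0 0 0;-1 0.3 0.1 -0.1 0 0 0;-1 0.3 0.1 -0.1 0 0 0;-1 0.3 0.1 -0.1 0 0 0;-1 0.3 0.1 0 0 0 0;-1 0.3 0.1 0 0 0 0;-1 0 0 0 0 0 0;-1 0 0 0 0 0 0"

```text
t: 55.28
eef_pos: [0.5818, -0.1927, 0.289]
tool_rot: [0.001, 0.725, -0.689, -0.001]
contact_force: [-0.1, 0.0, -0.0]
gripper_width: 1.002
```

Run:
```python
from h import *
o,P=snap("e2",("wrist","scene","top"));st(o)
cv2.imwrite("pics/e2m.png",np.hstack([cv2.resize(P["scene"]["image"][130:330,200:480,::-1],(400,400)),cv2.resize(P["top"]["image"][:,60:480,::-1],(400,400))]))
```

```text
t 55.28 pos [ 0.5818 -0.1927  0.289 ] F [-0.1  0.  -0. ] w 1.002 x [ 0.05  -0.999 -0.001] z [-0.003  0.    -1.   ]
```

View pics/e2m.png

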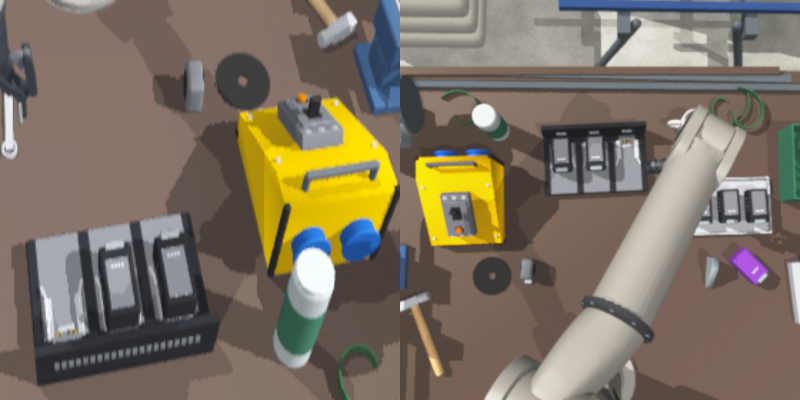

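View pics/e2_scene.png

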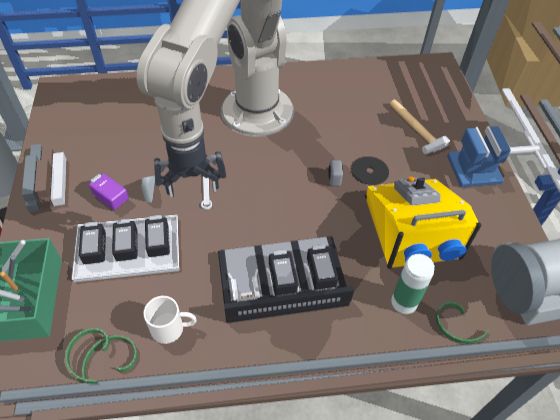

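Run:
```python
from h import *
st(); print(bot.hand_in())
```

```text
t 55.43 pos [ 0.5841 -0.1879  0.2889] F [ 0.6 -0.4  0. ] w 1.004 x [ 0.058 -0.998 -0.002] z [-0.002  0.001 -1.   ]
the job is handed in; nothing more can be done
None
```

The job is done and handed in at about 55 s of simulated time.

- **Breaker:** I pressed the test button and the lever dropped. I then pushed it up to its stop with about 10 N. It stayed up after I backed off, and the last pictures still show it on. While bottoming the button, the fingertips pressed with about 39 N for a moment; this was the tips, not the gripper's body.
- **Charged packs:** All three came off the charger and stand upright, side by side, in the steel tray.
- **Flat packs:** Only two were on the bench. They went front end first onto the middle and left bays and were pushed against the end stops with about 13 N. Bay 0 is empty.
- **Final position of the flat packs:** They rest 0.4 mm (middle bay) and 1.0 mm (left bay) from where the charged packs had sat. That is about as close as I can measure. I judged them latched from this position and from a jump in the push force near home; I could not see the latches directly and did no tug test.
- **Everything else:** The other things on the bench look unmoved, and the arm is clear of everything, with a wrist force near zero.

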